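# Fit an air plug gauge to the quick coupler of a bench air gauge

## Robot

A 7-joint arm with a two-finger parallel gripper is mounted at the origin on a cart in front of the work surface, level with it; the furniture and walls round the work are solid. World frame = base frame: x ahead of the robot, y to its left, z up, the work surface at z = 0. Lengths are in m, angles in rad, forces in N, time in s.
With the tool pointing down it reaches from about 0.35 to 0.9 m from the base axis. Payload 19.9 kg.
Tool frame: the origin (TCP) lies at the centre of the arm's flange, where the gripper is bolted on; the fingertips stand 199 mm ahead of it and the grasp point (between the pads) lies 180 mm ahead of it; z points along the fingers, y is the direction in which the jaws open and shut (so a half turn about z gives the same grasp; the last joint's range is limited). The gripper opens to 94 mm and grips with 3 to 60 N. Pads are 16 mm wide; open, the fingers measure 119 mm over their backs; the gripper's body (75 mm by 177 mm) begins 78 mm behind the grasp point.
Start: joints at [-1.198, 0.417, -0.01, 1.614, 0.005, 1.111, -0.053], TCP at [0.252, 0.572, 0.405] pointing down, gripper open.
Joint ranges: [-2.81, 2.81], [-0.39, 2.02], [-1.27, 1.25], [0.06, 2.57], [-1.19, 4.33], [0.19, 2], [-2.82, 2.82]. Speed limits (rad/s): [1.89, 1.89, 2.39, 2.39, 3.01, 3.01, 3.01].

## Interface

Orientations are given as a 3x3 rotation matrix whose columns are the frame's x, y, z axes.
In Python, from cell import read_state, capture, camera_params, sign_off gives the robot as it stands.
- The arm moves only by the tool send_rows, never from a script. Its argument "targets" is a list of rows, each a list of 7 numbers: the closure, from -1 (fully open) to 1 (shut), then the shift along the tool's x, y, z in m, then the turn, a rotation vector about the tool's x, y, z in rad. A call has 1 to 8 rows; each row is the pose to reach, as a shift and turn from the pose commanded when the call began, along the tool's axes at that moment; what a row does not reach only later rows make up. A row lasts 1/12 s, in which the tool goes at most 41.7 mm and 7.16 degrees, less where a joint would pass 70% of its speed; a pose out of reach is approached as far as the arm can. A call with a gripper value outside its range is refused whole. The fingers move at their own pace and stop on an object; "force" is the grip in N (left out, the last holds). Time passes only in rows, so rows that repeat a pose let the fingers close. It gives the time, the measured TCP pose, the force and the opening at its end, in the units of the state.
- read_state(): the state, without advancing time (a new reading comes with each control period).
- capture(name): name is "scene" or "top" or "wrist"; returns (picture, depth): 480x640x3 uint8, red, green, blue; 480x640 float32, m along the optical axis (not along the pixel's ray), 0 where there is no reading.
- camera_params(name): a dict with "vfov" (degrees; the focal length in pixels is half the picture's height over the tangent of half this angle, whatever the lens; pixels are square), "cx", "cy" (the principal point, pixels), "T" (4x4, takes a point from camera to world coordinates). Camera axes: x right, y down, z forward; pixel columns grow to the right and rows downward; lengths in m; the calibration is good to about 2 mm. A picture is of the moment at which its call begins: read the wrist's pose just before it. camera_params takes no time and is no camera call; for the wrist camera it gives the pose at the moment of the call.
- sign_off(): hands the job in, once; it reports no verdict.
The state is a dict: "time": time; "qpos": joint angles; "qvel": joint speeds; "tau": joint torques, N m; "ee_pos": TCP position; "tcp_rot": TCP orientation; "contact_force": force on the tool from outside, world axes, zero at the start; "wrist_torque": the same for the moment, N m; "width": finger opening in m.
Only numpy, scipy, OpenCV 4.12 (cv2) and the standard library are available. Lean on these libraries where they do the work, as an engineer would, in place of code of your own. Each camera call takes 0.05 s, during which the arm holds its last target.

## Task

The air gauge's quick coupler is closed off with a blanking plug: pull the coupler's sleeve back (down) to free the plug, lift it out and put it in the blue tray. Then press the larger of the two air plug gauges from the wooden rest straight down into the coupler until it is fully home and the sleeve springs forward (up) over it. Work by feel: neither plug nor gauge may bear on the rim or bore of the coupler with more than 15 N, and everything else stays as it stands.

Things in the scene. Friction and masses are not known exactly. Their poses are not given: they have to be found in the camera images.
- air_gauge: Bench air gauge, fixed, on levelling feet (set up to 3 mm higher or lower): white housing 150 x 120 x 48 mm (x, y, z) with a grey sloping read-out at its rear (+x) end, rising to 92 mm, 58 mm and more behind the coupler's axis. Origin: centre of its underside; z up. The quick coupler stands upright on the flat deck 48 mm above the origin, axis at x = -38 mm, y = 0.
- coupler_mouth (a point): Centre of the coupler's open mouth, in the plane of its brass rim (29 mm across, 84 mm above the table, give or take 3 mm); axes as the air gauge's, z up. Bore 18 mm wide, 0.6 mm chamfer. A plug or gauge is fully home when its shoulder meets the rim, its tip 22.2 mm below this point; the lock trips within the last millimetre before that; once locked it floats up by about 1 mm.
- coupler_body: The coupler's fixed brass  an upright tube with bore and rim, 36 mm tall above the deck. Origin: on its axis, at the deck, 36 mm below the mouth; axes as the air gauge's.
- coupler_piston (a joint): Sprung piston inside the bore, in m: 0 = about where a locked plug holds it, 0.0115 = fully up, 10 mm below the mouth, with no plug in. Its spring gives 3 N there and 15 N fully home; with the rub of the lock balls, pressing a gauge in takes 8 to 20 N from there on, before any load comes on the rim. While it is up it keeps the four lock balls spread, and these hold the sleeve back.
- coupler_sleeve (a joint): Sliding sleeve of the coupler, in m: 0 = forward (up, locked), 0.009 = fully back (down) on its end stop. Its spring pushes it forward with 4 N at 0 and 8.5 N at 0.009. Pulled back beyond 0.007 it frees the plug, which the piston lifts 11 mm; let go, the sleeve then stays held back at about 0.0045 until a plug or gauge pressed fully home lets it spring to 0.
- sleeve_flange (a point): On the coupler's axis at the upper face of the sleeve's flange; moves with the sleeve (18 mm below the mouth when forward). The steel sleeve is a knurled cylinder of 38 mm diameter from this face to 16 mm above it; the flange is 50 mm in diameter, 5 mm thick. Grip the cylinder and push down, or push with both fingertips on the flange.
- blanking_plug: Short steel blanking plug, 44.2 mm tall, 0.15 kg, at the start locked upright in the coupler. Origin: tip of its shank, on its axis; z along the axis towards the knob. The shank (17 mm diameter with a groove) is 22.2 mm long; above it the knurled knob is 30 mm in diameter and 22 mm tall.
- blank_middle (a point): Point on the blanking plug's axis, 24 mm above the tip of its shank.
- gauge_large: The larger air plug gauge, 73.2 mm tall, about 0.26 kg, upright in a pocket of the wooden rest, with 1 mm of side play. Origin: tip of its shank, on its axis; z along the axis to the head. Shank 17 mm in diameter, 22.2 mm long; then the dark knurled grip, 30 mm in diameter, from 22.2 to 48.2 mm; then the ground head, 26 mm in diameter, 25 mm tall. Handle it by the grip.
- gauge_small: The smaller air plug gauge in the other pocket, alike but for its head of 17 mm diameter. Stays where it is.
- gauge_rest: Wooden rest for the gauges, fixed, 62 x 136 x 36 mm. Origin: centre of its underside. Two pockets 19 mm wide and 21.6 mm deep at y = -32 and +32 mm; the tip of a gauge's shank stands on the pocket's floor, 14.4 mm above the origin. Which gauge is in which pocket varies.
- sample_tray: Blue sample tray, fixed, 140 x 200 x 22 mm (x, y, z), floor 2 mm thick, rim 2 mm thick. Origin: centre of its underside. Three sample parts stand at its -y end, within y = -100 to -45 mm; the rest of it is free.
- bush_a: Sample in the tray, steel flanged bush, 23 mm in diameter, 20 mm tall; origin under its centre. Stays.
- bush_b: Sample in the tray, brass-coloured bush, 24 mm in diameter, 18 mm tall; origin under its centre. Stays.
- shaft_a: Sample in the tray, stepped steel shaft standing on end, 20 mm in diameter, 47 mm tall; origin under its centre. Stays.
- loupe: Black stand loupe, 41 mm in diameter, 44 mm tall, on the table behind the rest; origin under its centre. Stays.
Not all that is in view belongs to the job. Leave any green look-alike of the blanking_plug alone.

How it is judged:
On the way, in this order (a step that is already met when the one before it is completed fails the run):
1. the sleeve is pulled back and the blanking plug springs free of its lock (value of joint coupler_sleeve above 0.0025 m and z of blanking_plug in the frame of coupler_mouth above -0.015 m), for 0.2 s.
2. the larger gauge is fully home in the coupler and the sleeve has sprung forward over it (value of joint coupler_sleeve below 0.0015 m and z of gauge_large in the frame of coupler_mouth below -0.019 m and horizontal distance between gauge_large and coupler_mouth below 0.003 m and angle between gauge_large's own z axis and vertical below 0.06 rad), for 0.2 s.
At the end, for the whole second after the job is handed in: The larger gauge is locked in the coupler: shank tip at least 19 mm below the mouth, within 3 mm of the axis, upright within 0.06 rad; sleeve joint below 1.5 mm. The middle of the blanking plug is in the tray (within 62 mm in x and 92 mm in y of its centre, below z = 35 mm). Both at rest (all of step 2 and x of blank_middle in the frame of sample_tray between -0.062 and 0.062 m and y of blank_middle in the frame of sample_tray between -0.092 and 0.092 m and height (world z) of blank_middle below 0.035 m and linear speed of each of gauge_large, blanking_plug below 0.02 m/s); the robot touches nothing.
It fails at once if the larger gauge bears on the rim or bore of the coupler's brass body with more than 18 N (contact force between gauge_large and coupler_body above 18 N).
It fails at once if the blanking plug bears on the rim or bore of the coupler's brass body with more than 18 N (contact force between blanking_plug and coupler_body above 18 N).
It fails at once if the smaller gauge or the loupe is moved by more than 20 mm (distance of any of gauge_small, loupe from where it was at the start of the episode above 0.02 m).
It fails at once if a sample in the tray is moved by more than 20 mm (distance of any of bush_a, bush_b, shaft_a from where it was at the start of the episode above 0.02 m).
It also fails if it takes over 67 s, if anything falls off the work surface, if the arm or the gripper's body presses on something with over 40 N, if the wrist force passes 120 N, or if a joint passes its speed limit or range.

## Working session

There is one attempt and no reset: what is moved stays moved. The work goes in short steps, Python scripts to look and compute and a tool call to move; the robot and the scene stay as the last step left them, time stands still between calls to the robot, and variables do not carry over. Pictures are saved under pics/ and viewed, and the job is handed in when it is done.

Besides the shell and the picture viewer there is one more tool, called after "Call:" as name(argument=value, ...) on one line, values as JSON. send_rows: Moves the arm, as the interface text tells. Its arguments: {"type":"object","properties":{"targets":{"type":"array"},"force":{"type":"number"}},"required":["targets"]}

```bash
mkdir -p pics; ls
cat > h.py <<'E'
import numpy as np, cv2
from cell import read_state, capture, camera_params, sign_off
def snap(name,fn):
    P=camera_params(name); im,d=capture(name)
    cv2.imwrite('pics/'+fn+'.png',im[:,:,::-1]); np.savez('/tmp/'+fn+'.npz',im=im,d=d,T=P['T'],p=[P['vfov'],P['cx'],P['cy']])
    return im,d,P
def load(fn):
    z=np.load('/tmp/'+fn+'.npz'); return z['im'],z['d'],z['T'],z['p']
def cloud(d,T,p):
    f=240/np.tan(np.radians(p[0])/2)
    v,u=np.mgrid[:480,:640]
    X=np.stack([(u-p[1])/f*d,(v-p[2])/f*d,d,np.ones_like(d)],-1)@np.array(T).T
    return X[...,:3]
E
python3 - <<'E'
from h import *
s=read_state(); print({k:np.round(v,4).tolist() for k,v in s.items()})
for n in ['scene','top','wrist']:
    im,d,P=snap(n,n+'0'); print(n,P['vfov'],P['cx'],P['cy'],np.round(P['T'],3).tolist())
E
```

```text
pics
{'time': 0.0, 'qpos': [-1.1975, 0.418, -0.0103, 1.6142, 0.0047, 1.1106, -0.053], 'qvel': [-0.0007, 0.0004, -0.0002, 0.0012, 0.0013, 0.0001, -0.0035], 'tau': [-0.0006, -85.1246, 0.6385, -42.6005, -0.0489, 0.0186, 0.0001], 'ee_pos': [0.2519, 0.5719, 0.404], 'tcp_rot': [[-0.9152, 0.4031, -0.0004], [0.4031, 0.9152, -0.0011], [-0.0001, -0.0012, -1.0]], 'contact_force': [0.8183, -0.3006, 0.0942], 'wrist_torque': [-0.0245, 0.0076, 0.0028], 'width': 0.0941}
scene 46.75615757123698 323.0591863840287 241.93464326769003 [[0.452, -0.69, 0.565, -0.022], [-0.892, -0.354, 0.282, -0.292], [0.005, -0.631, -0.775, 0.926], [0.0, 0.0, 0.0, 1.0]]
top 43.836066214842695 319.4855657369 247.02419432719427 [[0.01, -0.993, 0.121, 0.459], [-1.0, -0.01, 0.007, 0.008], [-0.006, -0.121, -0.993, 1.247], [0.0, 0.0, 0.0, 1.0]]
wrist 64.00518407373778 312.9106982185475 237.18301671829096 [[0.404, 0.886, 0.229, 0.185], [0.915, -0.391, -0.103, 0.602], [-0.002, 0.251, -0.968, 0.384], [0.0, 0.0, 0.0, 1.0]]
```

View pics/top0.png

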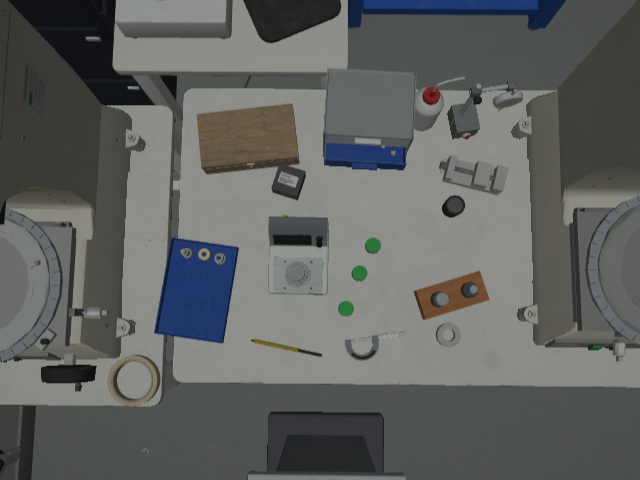

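View pics/scene0.png

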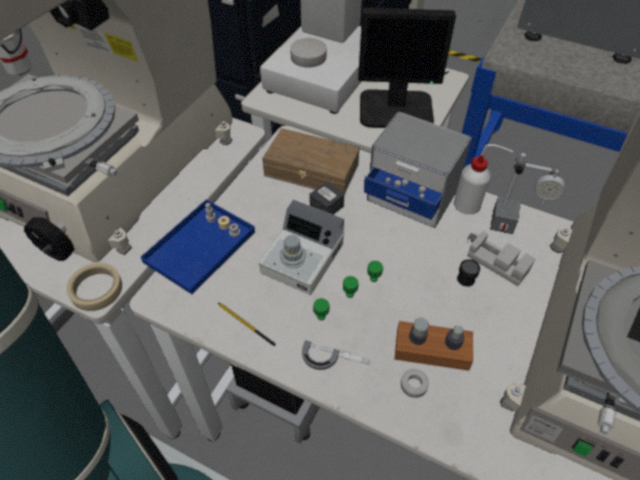

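View pics/wrist0.png

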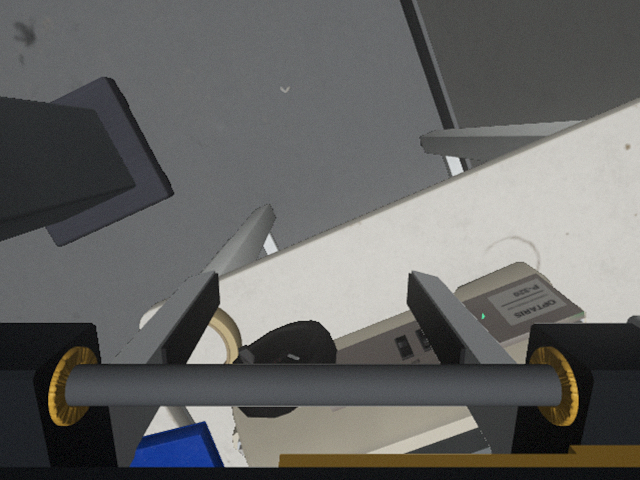

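Top view: the coupler with its plug is at (297,272), the tray at (197,290) with samples at (186–220,255), and the rest at (452,295) with gauges at (440,298) and (470,289). The green look-alikes are at (373,245), (359,273) and (346,308). I'll measure these next.

Run:
```python
from h import *
im,d,T,p=load('top0'); X=cloud(d,T,p)
a=cv2.resize(im[205:305,255:340],None,fx=4.5,fy=4.5,interpolation=cv2.INTER_CUBIC)
b=cv2.resize(im[260:330,405:500],None,fx=4,fy=4,interpolation=cv2.INTER_CUBIC)
c=np.zeros((max(a.shape[0],b.shape[0]),a.shape[1]+b.shape[1],3),np.uint8)
c[:a.shape[0],:a.shape[1]]=a;c[:b.shape[0],a.shape[1]:]=b
cv2.imwrite('pics/crop0.png',c[:,:,::-1])
def blob(u0,u1,v0,v1,z0,z1):
    m=np.zeros(d.shape,bool);m[v0:v1,u0:u1]=1;m&=(d>0)&(X[...,2]>z0)&(X[...,2]<z1)
    q=X[m]; 
    if len(q)<5: return print('few',len(q))
    r=cv2.minAreaRect((q[:,:2]*1000).astype(np.float32)); z=q[:,2]
    print(len(q),'c',np.round(q.mean(0),4),'rect',np.round(r[0],1),np.round(r[1],1),r[2],'ztop',np.percentile(z,[50,95]))
print('blank');blob(275,320,255,290,.095,.12)
print('deck');blob(260,335,235,305,.04,.057)
print('housing all');blob(260,335,210,305,.04,.12)
print('gL');blob(425,455,280,312,.07,.1)
print('gR');blob(457,487,275,305,.07,.1)
print('rest');blob(405,500,260,330,.03,.042)
print('tray');blob(150,245,230,350,-.0,.03)
print('loupe');blob(435,470,190,220,.03,.06)
print('table',np.median(X[330:345,260:330,2]),np.median(X[200:215,350:420,2]))
```

```text
blank
208 c [0.5475 0.0601 0.1071] rect [547.5  60.1] [28.5 31.3] 45.18598175048828 ztop [0.10709505 0.11117182]
deck
2404 c [0.5626 0.0599 0.0484] rect [564.5  61. ] [109.5 119.2] 0.503087043762207 ztop [0.04845664 0.05276973]
housing all
4522 c [0.5855 0.0595 0.0652] rect [585.1  60.3] [120.  149.4] 89.52920532226562 ztop [0.05235721 0.09561821]
gL
157 c [ 0.5014 -0.2205  0.0867] rect [ 501.6 -221.5] [23.7 24.5] 0.391034334897995 ztop [0.08712486 0.09083059]
gR
77 c [ 0.5207 -0.281   0.0856] rect [ 521.4 -281.6] [15.3 16. ] 86.49639892578125 ztop [0.08705972 0.09082388]
rest
1587 c [ 0.5106 -0.2505  0.0364] rect [ 511.2 -252.7] [ 61.9 137.9] 17.575334548950195 ztop [0.03638364 0.0400975 ]
tray
7808 c [0.5179 0.2696 0.0047] rect [520.6 273.3] [251.3 199.8] 1.44062340259552 ztop [0.00287627 0.02042385]
loupe
340 c [ 0.6939 -0.2578  0.0427] rect [ 694.8 -258.4] [39.2 41.1] 46.54730224609375 ztop [0.04314833 0.04726564]
table 0.0002958800645956883 0.0003585408472804863
```

View pics/crop0.png

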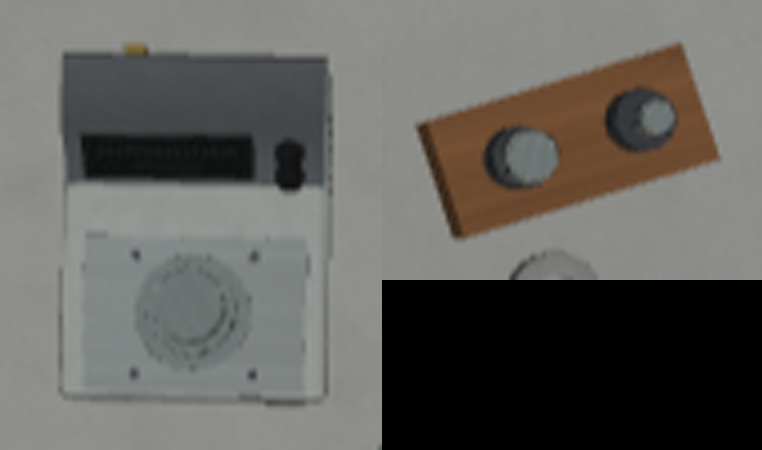

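The crop confirms it: the wide head (26 mm) is on the left gauge at (440,298), and the small one is on the right. The blank is in the coupler at (297,272). I'll check obstacle heights along the path and the tray pose.

Run:
```python
from h import *
im,d,T,p=load('top0'); X=cloud(d,T,p); q=X[d>0]
a=np.array([.252,.572]);b=np.array([.5475,.06])
for t in np.linspace(0,1,9):
    c=a+t*(b-a); m=np.linalg.norm(q[:,:2]-c,axis=1)<.13; print(np.round(c,2),m.sum(), q[m,2].max() if m.any() else None)
hsv=cv2.cvtColor(im,cv2.COLOR_RGB2HSV)
m=(hsv[...,0]>105)&(hsv[...,0]<128)&(hsv[...,1]>150); m[:225]=0;m[:,250:]=0;m[360:]=0
m=cv2.morphologyEx(m.astype(np.uint8),cv2.MORPH_OPEN,np.ones((3,3)))>0
r=cv2.minAreaRect((X[m&(d>0)][:,:2]*1000).astype(np.float32));print('tray',r)
z=X[m&(d>0)][:,2];print(np.percentile(z,[5,50,95]))
for n in [(186,255),(204,254),(220,258)]: print(np.round(X[n[1],n[0]],3))
s=read_state();R=s['tcp_rot'];dw=np.array([.5475,.06,.33])-s['ee_pos'];print('shift',R.T@dw,'yaw',np.arctan2(R[1,1],R[0,1])-np.pi/2)
```

```text
[0.25 0.57] 5428 0.3459001453936348
[0.29 0.51] 8589 0.3459001453936348
[0.33 0.44] 12345 0.3459001453936348
[0.36 0.38] 13218 0.24854314065075367
[0.4  0.32] 12237 0.22762551723293645
[0.44 0.25] 11623 0.03007552593695917
[0.47 0.19] 12336 0.08256249062338727
[0.51 0.12] 12452 0.1135326277734865
[0.55 0.06] 12180 0.1135326277734865
tray ((518.452392578125, 270.4154052734375), (141.0590057373047, 197.83010864257812), 82.14678192138672)
[-0.00156901  0.00270638  0.01820155]
[0.588 0.291 0.03 ]
[0.594 0.26  0.003]
[0.585 0.226 0.002]
shift [-0.47690668 -0.34930635  0.07453858] yaw -0.4147573932809834
```

Run:
```python
from h import *
im,d,T,p=load('top0'); X=cloud(d,T,p); q=X[d>0]
im,d,T,p=load('scene0'); Y=cloud(d,T,p); q2=Y[d>0]
for q in (q,q2):
  for y in np.arange(.25,.7,.05):
    r=[]
    for x in np.arange(.1,.7,.05):
        m=(abs(q[:,0]-x)<.025)&(abs(q[:,1]-y)<.025); r.append('%5.2f'%q[m,2].max() if m.any() else '  -  ')
    print('%.2f'%y,' '.join(r))
  print()
```

```text
0.25 -0.73 -0.74 -0.73 -0.74   -    0.01  0.03  0.01  0.01  0.02  0.03  0.01
0.30 -0.74 -0.74 -0.73 -0.74   -    0.01  0.03  0.03  0.01  0.01  0.05  0.01
0.35 -0.74 -0.74 -0.73 -0.73  0.03  0.03  0.03  0.03  0.03  0.03  0.03  0.01
0.40 -0.73 -0.74 -0.73 -0.74  0.03  0.03  0.07  0.23  0.22  0.07  0.50  0.51
0.45 -0.74 -0.73 -0.74 -0.74  0.10  0.13  0.25  0.24  0.25  0.25  0.50  0.50
0.50 -0.73 -0.74  0.31  0.35  0.10  0.14  0.25  0.25  0.25  0.26  0.25  0.34
0.55 -0.74 -0.74 -0.74   -    0.01  0.12  0.25  0.25  0.23  0.25  0.25  0.26
0.60 -0.73 -0.74   -     -    0.01  0.09  0.11   -     -     -     -    0.20
0.65 -0.74 -0.73   -     -    0.01  0.08   -     -     -     -     -     -  

0.25   -     -     -     -   -0.74  0.01  0.03  0.01  0.01  0.01  0.03  0.01
0.30   -     -     -     -   -0.74  0.01  0.03  0.03  0.01  0.01  0.05  0.02
0.35   -     -     -     -    0.03  0.03  0.03  0.03  0.03  0.03  0.03  0.02
0.40   -     -     -     -    0.03  0.03  0.54  0.55  0.53  0.50  0.46  0.46
0.45   -     -     -     -    0.10  0.13  0.54  0.55  0.53  0.50  0.47  0.46
0.50   -     -     -     -    0.10  0.13  0.25  0.47  0.25  0.46  0.46  0.40
0.55   -     -     -     -    0.01  0.12  0.25  0.25  0.42  0.44  0.25  0.37
0.60   -     -     -     -    0.01  0.09  0.25  0.25  0.41  0.41  0.25  0.36
0.65   -     -     -     -    0.00  0.08  0.16  0.23  0.23  0.25  0.25  0.37
```

Call:
send_rows(targets=[[-1,-0.136,-0.235,0,0,0,0],[-1,-0.136,-0.235,0,0,0,0],[-1,-0.136,-0.235,0,0,0,0],[-1,-0.136,-0.235,0,0,0,0],[-1,-0.136,-0.235,0,0,0,0],[-1,-0.136,-0.235,0,0,0,0],[-1,-0.136,-0.235,0,0,0,0]])

```text
time: 0.73
ee_pos: [0.2818, 0.2981, 0.4044]
tcp_rot: [[-0.914, 0.405, -0.0], [0.405, 0.914, -0.001], [0.0, -0.001, -1.0]]
contact_force: [0.8, 0.4, -0.2]
width: 0.0938
```

Call:
send_rows(targets=[[0,-0.339,-0.111,0.024,0,0,-0.415],[0,-0.339,-0.111,0.024,0,0,-0.415],[0,-0.339,-0.111,0.024,0,0,-0.415],[0,-0.339,-0.111,0.024,0,0,-0.415],[0,-0.339,-0.111,0.024,0,0,-0.415],[0,-0.339,-0.111,0.024,0,0,-0.415],[0,-0.339,-0.111,0.024,0,0,-0.415],[0,-0.339,-0.111,0.024,0,0,-0.415]], force=30)

```text
time: 1.4
ee_pos: [0.5014, 0.1047, 0.3849]
tcp_rot: [[-1.0, -0.001, 0.0], [-0.001, 1.0, -0.0], [-0.0, -0.0, -1.0]]
contact_force: [0.3, 1.2, 2.1]
width: 0.0475
```

```bash
cat > st.py <<'E'
from h import *
def st():
    s=read_state();R=np.array(s['tcp_rot'])
    print('t',round(s['time'],2),'pos',np.round(s['ee_pos'],4),'F',np.round(s['contact_force'],1),'w',round(s['width'],4),'yawerr',round(np.arctan2(R[1,1],R[0,1])-np.pi/2,4),'zax',np.round(R[:,2],4),'q7',round(s['qpos'][6],2))
    return s
E
python3 - <<'E'
from st import *
st(); snap('wrist','w1')
E
```

```text
t 1.4 pos [0.5014 0.1047 0.3849] F [0.3 1.2 2.1] w 0.0475 yawerr 0.0007 zax [ 3.e-04 -1.e-04 -1.e+00] q7 1.4
```

View pics/w1.png

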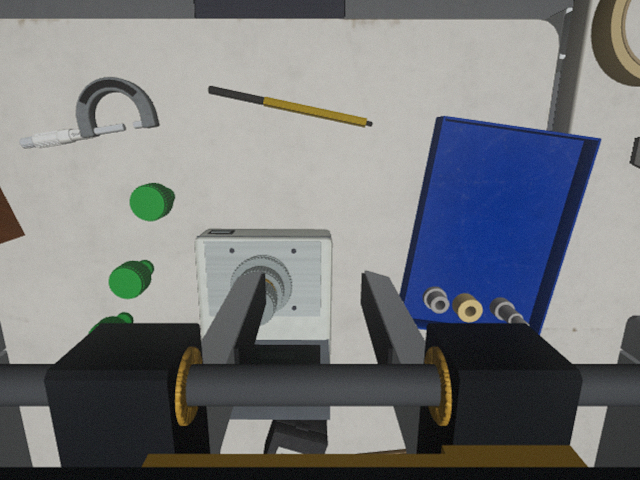

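Call:
send_rows(targets=[[0,-0.01,-0.04,0.0,0,0,0],[0,-0.01,-0.04,0.0,0,0,0],[0,-0.01,-0.04,0.0,0,0,0]])

```text
time: 1.7
ee_pos: [0.5106, 0.0646, 0.3847]
tcp_rot: [[-1.0, 0.003, -0.0], [0.003, 1.0, -0.001], [0.0, -0.001, -1.0]]
contact_force: [-0.6, 0.4, -0.6]
width: 0.0473
```

Run:
```python
from st import *
st(); snap('wrist','w2')
```

```text
t 1.7 pos [0.5106 0.0646 0.3847] F [-0.6  0.4 -0.6] w 0.0473 yawerr -0.0033 zax [-4.e-04 -7.e-04 -1.e+00] q7 1.48
```

View pics/w2.png

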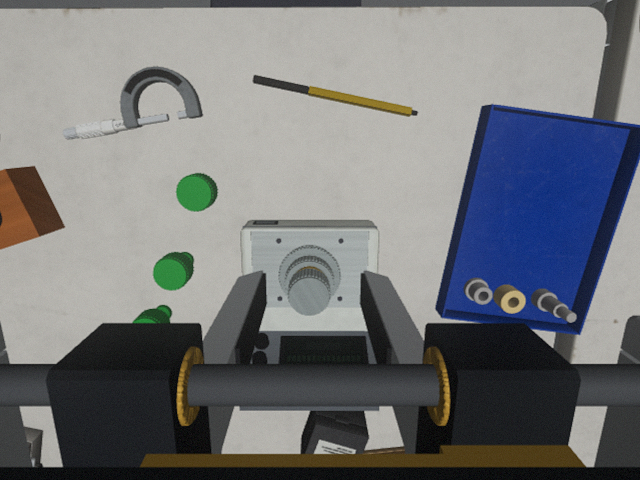

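The plug knob is at (310,293) between the fingers, with the flange ring at about (310,270). Next I'll fit the circles in the wrist depth.

```bash
cat >> h.py <<'E'
from scipy.optimize import least_squares
def circ(q):
    """outline circle fit via minEnclosing + hull fit, mm"""
    h=cv2.convexHull((q[:,:2]*1000).astype(np.float32))[:,0]
    f=lambda x:np.hypot(h[:,0]-x[0],h[:,1]-x[1])-x[2]
    r=least_squares(f,[*h.mean(0),15],loss='soft_l1'); return np.round(r.x,2)
def sel(X,d,u0,u1,v0,v1,z0,z1):
    m=np.zeros(d.shape,bool);m[v0:v1,u0:u1]=1;m&=(d>0)&(X[...,2]>z0)&(X[...,2]<z1);return X[m]
E
python3 - <<'E'
from h import *
im,d,T,p=load('w2');X=cloud(d,T,p)
q=sel(X,d,280,340,240,330,.095,.125);z=q[:,2];print('z hist',np.histogram(z,bins=np.arange(.095,.126,.002)))
top=q[q[:,2]>np.percentile(z,60)-.003];print('plug top',circ(top),np.median(top[:,2]),len(top))
for lo in np.arange(.054,.095,.002):
    s=sel(X,d,265,360,230,330,lo,lo+.002);print(round(lo,3),len(s),np.round(s.mean(0),4) if len(s) else '')
fl=sel(X,d,270,355,235,300,.06,.07);print('flange',circ(fl))
dk=sel(X,d,235,390,215,330,.044,.054);print('deck z',np.median(dk[:,2]),cv2.minAreaRect((dk[:,:2]*1000).astype(np.float32)))
tb=X[100:200,340:450];print('table',np.median(tb[...,2]))
E
```

```text
z hist (array([  36,   39,   33,   47,   82,  252, 1007,   21,    0,    0,    0,
          0,    0,    0,    0]), array([0.095, 0.097, 0.099, 0.101, 0.103, 0.105, 0.107, 0.109, 0.111,
       0.113, 0.115, 0.117, 0.119, 0.121, 0.123, 0.125]))
plug top [548.65  60.93  15.28] 0.10755069612771961 1308
0.054 0 
0.056 0 
0.058 0 
0.06 4 [0.53   0.0548 0.0617]
0.062 37 [0.53   0.0624 0.0629]
0.064 311 [0.5378 0.063  0.0654]
0.066 545 [0.5386 0.0604 0.0667]
0.068 18 [0.5346 0.0602 0.0691]
0.07 35 [0.5329 0.0626 0.071 ]
0.072 41 [0.5346 0.0599 0.0731]
0.074 61 [0.5363 0.0621 0.0749]
0.076 53 [0.5355 0.0607 0.077 ]
0.078 69 [0.5379 0.062  0.0791]
0.08 168 [0.5384 0.0616 0.0813]
0.082 265 [0.5394 0.0609 0.0827]
0.084 15 [0.5358 0.0649 0.0846]
0.086 4 [0.536  0.0611 0.0872]
0.088 21 [0.5366 0.0634 0.0893]
0.09 35 [0.5362 0.0617 0.0909]
0.092 27 [0.5362 0.0598 0.0928]
0.094 39 [0.5371 0.0613 0.0949]
flange [548.85  60.97  25.71]
deck z 0.04880131128424553 ((559.2864379882812, 60.81645965576172), (119.57081604003906, 94.83592224121094), 89.45344543457031)
table 0.0004309652908707218
```

Call:
send_rows(targets=[[0.08,-0.038,-0.004,0,0,0,0],[0.08,-0.038,-0.004,0.03,0,0,0],[0.08,-0.038,-0.004,0.06,0,0,0],[0.08,-0.038,-0.004,0.085,0,0,0],[0.08,-0.038,-0.004,0.1,0,0,0],[0.08,-0.038,-0.004,0.108,0,0,0],[0.08,-0.038,-0.004,0.108,0,0,0]])

```text
time: 2.33
ee_pos: [0.5478, 0.0634, 0.2756]
tcp_rot: [[-1.0, -0.002, -0.002], [-0.002, 1.0, -0.0], [0.002, -0.0, -1.0]]
contact_force: [0.1, 0.0, -0.0]
width: 0.043
```

Run:
```python
from st import *
st(); snap('wrist','w3')
```

```text
t 2.33 pos [0.5478 0.0634 0.2756] F [ 0.1  0.  -0. ] w 0.043 yawerr 0.0016 zax [-2.3e-03 -3.0e-04 -1.0e+00] q7 1.58
```

View pics/w3.png

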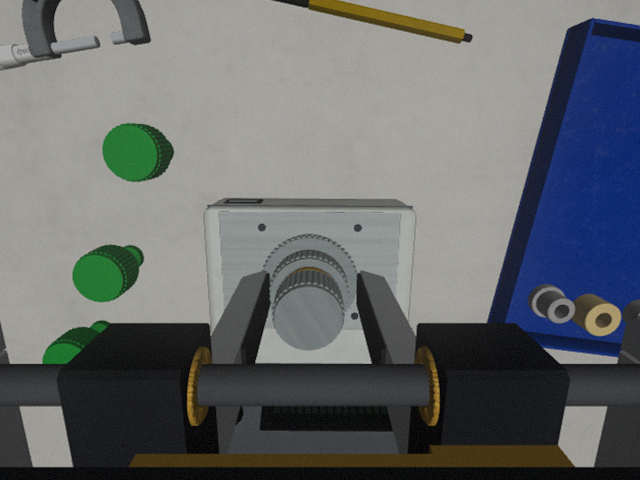

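The knob is centred at about x=308 and the finger mid-point at about 312, so I'm around 2.5 mm too far in +y. I'll correct that and go on down.

Call:
send_rows(targets=[[0.08,-0.0005,-0.0025,0,0,0,0],[0.08,-0.0005,-0.0025,0.003,0,0,0],[0.08,-0.0005,-0.0025,0.006,0,0,0],[0.08,-0.0005,-0.0025,0.006,0,0,0]])

```text
time: 2.72
ee_pos: [0.5488, 0.0599, 0.2709]
tcp_rot: [[-1.0, -0.0, 0.0], [-0.0, 1.0, 0.0], [-0.0, 0.0, -1.0]]
contact_force: [-0.6, -0.0, -0.7]
width: 0.043
```

Run:
```python
from st import *
st();
```

```text
t 2.72 pos [0.5488 0.0599 0.2709] F [-0.6 -0.  -0.7] w 0.043 yawerr 0.0002 zax [ 3.e-04  1.e-04 -1.e+00] q7 1.59
```

Call:
send_rows(targets=[[0.08,0,0.0008,0.003,0,0,0],[0.08,0,0.0008,0.005,0,0,0],[0.08,0,0.0008,0.007,0,0,0],[0.08,0,0.0008,0.009,0,0,0],[0.08,0,0.0008,0.009,0,0,0]])

```text
time: 3.13
ee_pos: [0.5488, 0.0608, 0.2617]
tcp_rot: [[-1.0, -0.0, -0.0], [-0.0, 1.0, -0.0], [0.0, -0.0, -1.0]]
contact_force: [-0.1, 0.7, -0.2]
width: 0.0432
```

Call:
send_rows(targets=[[0.08,0,0,0.002,0,0,0],[0.08,0,0,0.004,0,0,0],[0.08,0,0,0.004,0,0,0]])

```text
time: 3.38
ee_pos: [0.5489, 0.0608, 0.2579]
tcp_rot: [[-1.0, -0.0, 0.0], [-0.0, 1.0, 0.0], [-0.0, 0.0, -1.0]]
contact_force: [-2.0, -0.6, 7.7]
width: 0.0434
```

Run:
```python
from st import *
st(); snap('wrist','w4');st()
im,d,P=snap('top','t4');cv2.imwrite('pics/t4c.png',cv2.resize(im[205:305,235:360,::-1],None,fx=5,fy=5))
```

```text
t 3.38 pos [0.5489 0.0608 0.2579] F [-2.  -0.6  7.7] w 0.0434 yawerr 0.0003 zax [ 1.e-04  1.e-04 -1.e+00] q7 1.6
t 3.43 pos [0.5489 0.0607 0.258 ] F [-3.   0.5  7.1] w 0.0432 yawerr 0.0002 zax [-0.e+00  1.e-04 -1.e+00] q7 1.6
```

View pics/w4.png

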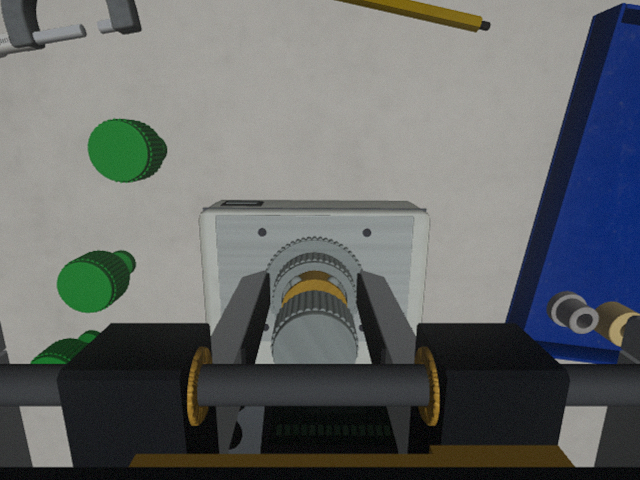

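The brass rim now shows clearly below the knob and the knob looks raised. I'll check its height.

Run:
```python
from h import *
im,d,T,p=load('w4');X=cloud(d,T,p)
q=sel(X,d,278,350,290,362,.09,.14);print(np.percentile(q[:,2],[10,50,90]),circ(q[q[:,2]>np.median(q[:,2])-.003]))
im,d,T,p=load('w3');X=cloud(d,T,p)
q=sel(X,d,278,350,250,350,.09,.14);print(np.percentile(q[:,2],[10,50,90]),circ(q[q[:,2]>np.median(q[:,2])-.003]))
```

```text
[0.10579171 0.11811812 0.11907037] [545.52  61.41  13.38]
[0.09943171 0.10741841 0.10830528] [548.41  61.53  15.35]
```

The plug is up 11 mm, so step 1 is met. Now I'll rise to knob height and close gently.

Call:
send_rows(targets=[[0.08,0,0,-0.01,0,0,0],[0.08,0,0,-0.02,0,0,0],[0.08,0,0.0004,-0.03,0,0,0],[0.08,0,0.0004,-0.03,0,0,0],[0.3,0,0.0004,-0.03,0,0,0],[0.5,0,0.0004,-0.03,0,0,0],[0.5,0,0.0004,-0.03,0,0,0],[0.5,0,0.0004,-0.03,0,0,0]], force=5)

```text
time: 4.15
ee_pos: [0.5488, 0.0612, 0.2877]
tcp_rot: [[-1.0, -0.0, -0.0], [-0.0, 1.0, -0.0], [0.0, -0.0, -1.0]]
contact_force: [-1.4, 1.5, 1.9]
width: 0.0301
```

Run:
```python
from st import *
for i in range(4):
  s=st();print(np.round(s['wrist_torque'],3)); snap('wrist','w5')
```

```text
t 4.15 pos [0.5488 0.0612 0.2877] F [-1.4  1.5  1.9] w 0.0301 yawerr 0.0003 zax [-4.e-04 -1.e-04 -1.e+00] q7 1.58
[0.211 0.098 0.011]
t 4.2 pos [0.5488 0.0612 0.2876] F [ 0.3 -0.3  1.7] w 0.0298 yawerr 0.0003 zax [-5.e-04 -1.e-04 -1.e+00] q7 1.58
[0.203 0.107 0.001]
t 4.25 pos [0.5488 0.0611 0.2877] F [0.6 1.2 0.8] w 0.0299 yawerr 0.0002 zax [-5.e-04 -1.e-04 -1.e+00] q7 1.58
[0.223 0.091 0.043]
t 4.3 pos [0.5488 0.0611 0.2877] F [-0.2  1.4  0.7] w 0.0297 yawerr 0.0002 zax [-5.e-04 -1.e-04 -1.e+00] q7 1.58
[0.158 0.15  0.032]
```

View pics/w5.png

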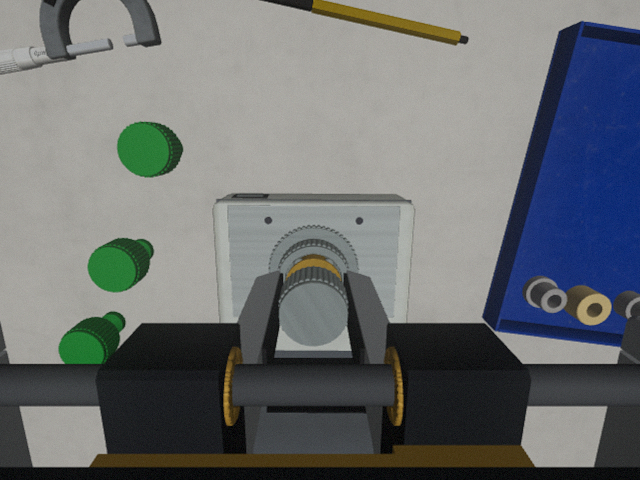

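Call:
send_rows(targets=[[0.5,0,0,0,0,0,0],[0.5,0,0,0,0,0,0],[0.5,0,0,-0.003,0,0,0],[0.5,0,0,-0.008,0,0,0],[0.5,0,0,-0.014,0,0,0],[0.5,0,0,-0.022,0,0,0],[0.5,0,0,-0.035,0,0,0],[0.5,0,0,-0.055,0,0,0]], force=20)

```text
time: 5.02
ee_pos: [0.5485, 0.061, 0.3431]
tcp_rot: [[-1.0, -0.0, -0.002], [-0.0, 1.0, -0.001], [0.002, -0.001, -1.0]]
contact_force: [-0.4, 0.7, -0.3]
width: 0.0298
```

Run:
```python
from st import *
st(); snap('wrist','w6'); st()
```

```text
t 5.02 pos [0.5485 0.061  0.3431] F [-0.4  0.7 -0.3] w 0.0298 yawerr 0.0001 zax [-1.6e-03 -6.0e-04 -1.0e+00] q7 1.55
t 5.07 pos [0.5495 0.0609 0.3475] F [ 2.6 -0.   3.1] w 0.0295 yawerr -0.0002 zax [ 3.6e-03  6.0e-04 -1.0e+00] q7 1.55
```

View pics/w6.png

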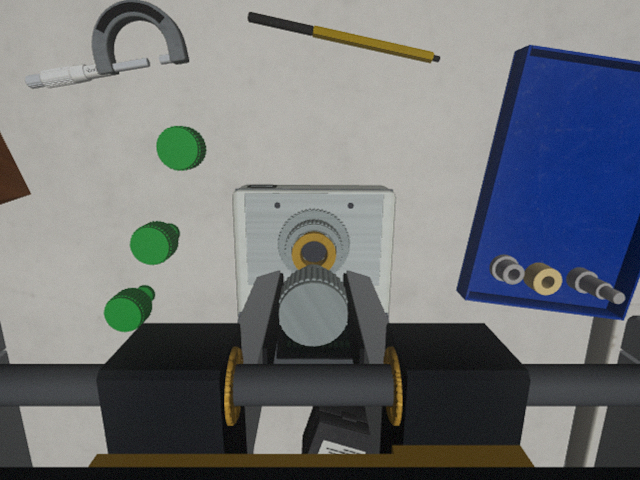

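The plug is out and held at (312,310), and the open brass mouth shows at (314,250). On to the tray.

Call:
send_rows(targets=[[0.5,0.013,0.039,0,0,0,0],[0.5,0.026,0.078,0,0,0,0],[0.5,0.039,0.117,0,0,0,0],[0.5,0.052,0.156,0,0,0,0],[0.5,0.064,0.19,0.02,0,0,0],[0.5,0.069,0.204,0.05,0,0,0],[0.5,0.069,0.204,0.085,0,0,0],[0.5,0.069,0.204,0.11,0,0,0]])

```text
time: 5.73
ee_pos: [0.4788, 0.2663, 0.2314]
tcp_rot: [[-1.0, -0.003, -0.0], [-0.003, 1.0, 0.0], [0.0, 0.0, -1.0]]
contact_force: [0.0, -1.3, -1.4]
width: 0.0294
```

Run:
```python
from st import *
st(); snap('wrist','w7'); st()
```

```text
t 5.73 pos [0.4788 0.2663 0.2314] F [ 0.  -1.3 -1.4] w 0.0294 yawerr 0.0028 zax [-2.e-04  1.e-04 -1.e+00] q7 1.18
t 5.78 pos [0.4781 0.2651 0.2277] F [-4.6 -3.1 -8.6] w 0.0297 yawerr 0.0017 zax [-0.0044 -0.0032 -1.    ] q7 1.18
```

View pics/w7.png

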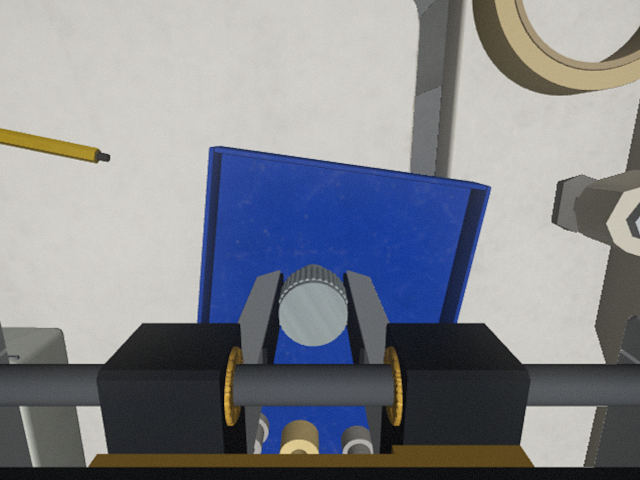

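The plug is over the free part of the tray. Now I'll lower it.

Call:
send_rows(targets=[[0.5,0,0,0.005,0,0,0],[0.5,0,0,0.01,0,0,0],[0.5,0,0,0.014,0,0,0],[0.5,0,0,0.014,0,0,0]])

```text
time: 6.12
ee_pos: [0.4802, 0.265, 0.2197]
tcp_rot: [[-1.0, 0.0, 0.001], [0.0, 1.0, 0.001], [-0.001, 0.001, -1.0]]
contact_force: [-0.5, -0.7, -0.3]
width: 0.0297
```

Run:
```python
from st import *
st()
```

```text
t 6.12 pos [0.4802 0.265  0.2197] F [-0.5 -0.7 -0.3] w 0.0297 yawerr -0.0001 zax [ 1.1e-03  7.0e-04 -1.0e+00] q7 1.18
```

Call:
send_rows(targets=[[0.5,0,0,0.001,0,0,0],[0.5,0,0,0.0025,0,0,0],[0.5,0,0,0.0035,0,0,0],[0.5,0,0,0.0035,0,0,0]])

```text
time: 6.45
ee_pos: [0.4801, 0.2651, 0.2162]
tcp_rot: [[-1.0, 0.0, 0.001], [0.0, 1.0, 0.001], [-0.001, 0.001, -1.0]]
contact_force: [-2.7, -0.3, 8.4]
width: 0.0295
```

Contact with the floor at about 8 N. I'll release and rise.

Call:
send_rows(targets=[[0.2,0,0,-0.0008,0,0,0],[0.0,0,0,-0.0008,0,0,0],[-0.1,0,0,-0.0008,0,0,0],[-0.1,0,0,-0.02,0,0,0],[-0.1,0,0,-0.05,0,0,0],[-0.1,0,0,-0.09,0,0,0],[-0.1,0,0,-0.13,0,0,0],[-0.1,0,0,-0.165,0,0,0]])

```text
time: 7.12
ee_pos: [0.4797, 0.2648, 0.3829]
tcp_rot: [[-1.0, 0.0, 0.001], [0.0, 1.0, 0.0], [-0.001, 0.0, -1.0]]
contact_force: [0.5, 0.4, 0.3]
width: 0.0517
```

Run:
```python
from st import *
st(); snap('wrist','w8'); st()
```

```text
t 7.12 pos [0.4797 0.2648 0.3829] F [0.5 0.4 0.3] w 0.0517 yawerr -0.0001 zax [ 7.e-04  2.e-04 -1.e+00] q7 1.11
t 7.17 pos [0.4809 0.2652 0.3891] F [2.3 1.2 9.2] w 0.0519 yawerr -0.0003 zax [ 0.0069  0.0048 -1.    ] q7 1.11
```

View pics/w8.png

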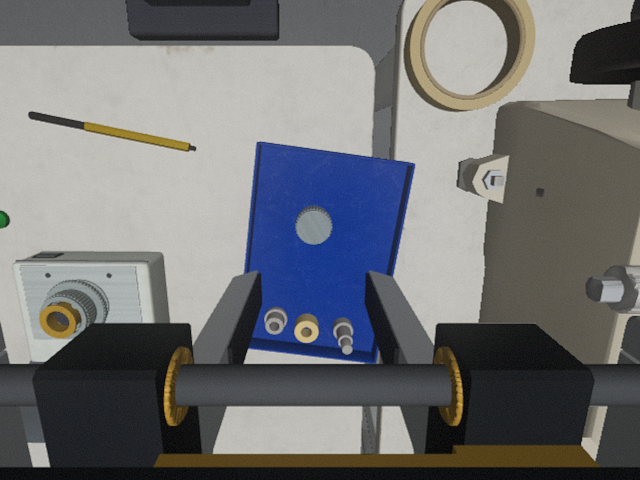

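The blank stands upright in the tray at (314,226). Next I'll hover back of the coupler to measure its mouth.

Call:
send_rows(targets=[[-0.1,-0.006,-0.04,0,0,0,0],[-0.1,-0.012,-0.08,0,0,0,0],[-0.1,-0.018,-0.12,0,0,0,0],[-0.1,-0.024,-0.16,0,0,0,0],[-0.1,-0.029,-0.19,0,0,0,0],[-0.1,-0.031,-0.204,0,0,0,0],[-0.1,-0.031,-0.204,0,0,0,0],[-0.1,-0.031,-0.204,0,0,0,0]])

```text
time: 7.83
ee_pos: [0.5108, 0.0608, 0.3804]
tcp_rot: [[-1.0, 0.001, 0.0], [0.001, 1.0, 0.0], [-0.0, 0.0, -1.0]]
contact_force: [-0.1, 0.5, 0.8]
width: 0.0515
```

Run:
```python
from st import *
st(); im,d,P=snap('wrist','w9'); st()
cv2.imwrite('pics/w9c.png',cv2.resize(im[200:340,240:400,::-1],None,fx=4,fy=4,interpolation=cv2.INTER_CUBIC))
```

```text
t 7.83 pos [0.5108 0.0608 0.3804] F [-0.1  0.5  0.8] w 0.0515 yawerr -0.0011 zax [ 0.e+00  1.e-04 -1.e+00] q7 1.51
t 7.88 pos [0.5107 0.0618 0.3803] F [0.5 0.9 0.8] w 0.0519 yawerr 0.0006 zax [-2.e-04  2.e-04 -1.e+00] q7 1.51
```

View pics/w9c.png

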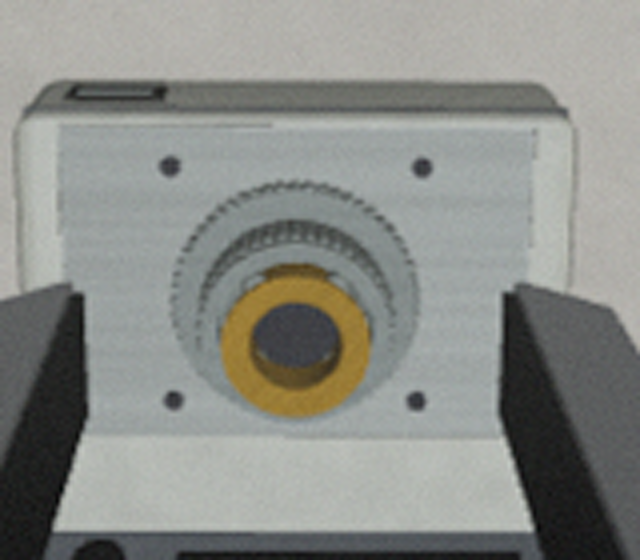

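Run:
```python
from st import *
s=st()
for k in range(2):
    im,d,P=snap('wrist','w10'); T=P['T'];p=[P['vfov'],P['cx'],P['cy']];X=cloud(d,T,p)
    hsv=cv2.cvtColor(im,cv2.COLOR_RGB2HSV)
    m=(hsv[...,0]>12)&(hsv[...,0]<32)&(hsv[...,1]>110);m[:255]=0;m[310:]=0;m[:,:285]=0;m[:,340:]=0
    q=X[m&(d>0)]; zr=np.median(q[:,2]); q=q[abs(q[:,2]-zr)<.003]
    # ray-plane intersection of mask pixels at zr
    print('pix',m.sum(),'z',zr,'hull',circ(q),'mean',q.mean(0)*1000)
    s=st(); print('rel TCP',circ(q)[:2]-np.array(s['ee_pos'][:2])*1000)
```

```text
t 7.88 pos [0.5107 0.0618 0.3803] F [0.5 0.9 0.8] w 0.0519 yawerr 0.0006 zax [-2.e-04  2.e-04 -1.e+00] q7 1.51
pix 780 z 0.08409638180635343 hull [548.83  61.23  14.22] mean [548.78713493  61.37057695  84.21013778]
t 7.93 pos [0.5107 0.0622 0.3803] F [-0.2  0.9  0.7] w 0.0517 yawerr 0.0015 zax [-2.e-04  2.e-04 -1.e+00] q7 1.51
rel TCP [38.10549344 -1.01664941]
pix 769 z 0.08406664324426233 hull [548.71  61.21  14.19] mean [548.69348463  61.3346176   84.15254029]
t 7.98 pos [0.5107 0.0624 0.3803] F [-0.4 -0.3 -0.3] w 0.0517 yawerr 0.002 zax [-2.e-04  2.e-04 -1.e+00] q7 1.51
rel TCP [38.00836754 -1.18270375]
```

Call:
send_rows(targets=[[-0.1,0.007,-0.04,0,0,0,0],[-0.1,0.014,-0.08,0,0,0,0],[-0.1,0.021,-0.12,0,0,0,0],[-0.1,0.028,-0.16,0,0,0,0],[-0.1,0.035,-0.2,0,0,0,0],[-0.1,0.041,-0.24,0,0,0,0],[-0.1,0.045,-0.272,0,0,0,0],[-0.1,0.046,-0.282,0,0,0,0]])

```text
time: 8.65
ee_pos: [0.4639, -0.2244, 0.3807]
tcp_rot: [[-1.0, 0.003, 0.0], [0.003, 1.0, -0.001], [-0.0, -0.001, -1.0]]
contact_force: [-0.3, -0.8, -0.2]
width: 0.052
```

Call:
send_rows(targets=[[-0.1,0,0,0,0,0,0],[-0.1,0,0,0,0,0,0],[-0.1,0,0,0,0,0,0]])

```text
time: 8.9
ee_pos: [0.4656, -0.2191, 0.3802]
tcp_rot: [[-1.0, -0.003, -0.0], [-0.003, 1.0, 0.0], [0.0, 0.0, -1.0]]
contact_force: [0.4, 0.0, 0.1]
width: 0.0519
```

Run:
```python
from st import *
s=st()
im,d,P=snap('wrist','w11'); T=P['T'];p=[P['vfov'],P['cx'],P['cy']];X=cloud(d,T,p)
q=sel(X,d,200,420,220,330,.08,.095);print('all top',len(q),np.round(q.mean(0),4),np.median(q[:,2]))
g=q[np.hypot(q[:,0]-.5027,q[:,1]+.22)<.02];print('large',circ(g),np.median(g[:,2]),'rel',circ(g)[:2]-np.array(s['ee_pos'][:2])*1000)
st()
```

```text
t 8.9 pos [ 0.4656 -0.2191  0.3802] F [0.4 0.  0.1] w 0.0519 yawerr 0.0026 zax [-2.e-04  5.e-04 -1.e+00] q7 2.12
all top 909 [ 0.5009 -0.2214  0.0871] 0.08762462132299431
large [ 502.38 -221.46   13.04] 0.08762462132299431 rel [36.81651026 -2.35554859]
t 8.95 pos [ 0.4655 -0.2191  0.3803] F [ 0.4  0.2 -0. ] w 0.0519 yawerr 0.0029 zax [-1.e-04  5.e-04 -1.e+00] q7 2.12
```

View pics/w11.png

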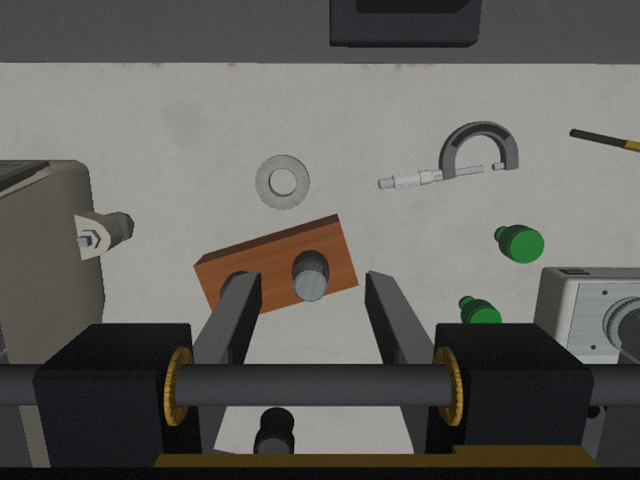

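Call:
send_rows(targets=[[-0.1,-0.036,-0.0024,0,0,0,0],[-0.1,-0.0368,-0.0024,0.03,0,0,0],[-0.1,-0.0368,-0.0024,0.065,0,0,0],[-0.1,-0.0368,-0.0024,0.095,0,0,0],[-0.1,-0.0368,-0.0024,0.12,0,0,0],[-0.1,-0.0368,-0.0024,0.13,0,0,0],[-0.1,-0.0368,-0.0024,0.134,0,0,0],[-0.1,-0.0368,-0.0024,0.134,0,0,0]])

```text
time: 9.62
ee_pos: [0.502, -0.2227, 0.2465]
tcp_rot: [[-1.0, -0.001, -0.0], [-0.001, 1.0, 0.0], [0.0, 0.0, -1.0]]
contact_force: [-0.4, 1.4, 0.0]
width: 0.0517
```

Run:
```python
from st import *
s=st();snap('wrist','w12');st()
```

```text
t 9.62 pos [ 0.502  -0.2227  0.2465] F [-0.4  1.4  0. ] w 0.0517 yawerr 0.0011 zax [-4.e-04  1.e-04 -1.e+00] q7 2.23
t 9.67 pos [ 0.5022 -0.223   0.2474] F [-1.   0.6 -0.1] w 0.0511 yawerr 0.0009 zax [ 9.e-04 -3.e-04 -1.e+00] q7 2.23
```

View pics/w12.png

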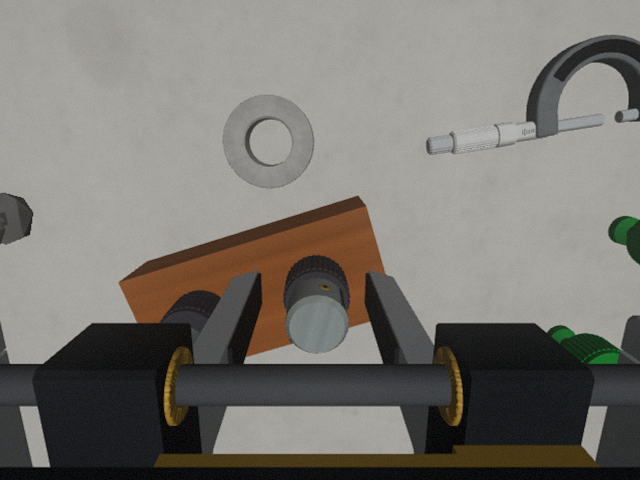

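The gauge's grip at (317,290) is centred between the fingers, and the small gauge at (195,310) is clear. I'll go down the last bit and close.

Call:
send_rows(targets=[[-0.1,0,0.001,0.003,0,0,0],[-0.1,0,0.001,0.0068,0,0,0],[-0.1,0,0.001,0.0068,0,0,0],[0.2,0,0.001,0.0068,0,0,0],[0.5,0,0.001,0.0068,0,0,0],[0.5,0,0.001,0.0068,0,0,0],[0.5,0,0.001,0.0068,0,0,0],[0.5,0,0.001,0.0068,0,0,0]], force=30)

```text
time: 10.33
ee_pos: [0.5017, -0.2223, 0.2398]
tcp_rot: [[-1.0, -0.0, 0.0], [-0.0, 1.0, -0.0], [-0.0, -0.0, -1.0]]
contact_force: [-0.3, 1.2, 0.9]
width: 0.0296
```

Run:
```python
from st import *
s=st();print(np.round(s['wrist_torque'],2))
```

```text
t 10.33 pos [ 0.5017 -0.2223  0.2398] F [-0.3  1.2  0.9] w 0.0296 yawerr 0.0002 zax [ 2.e-04 -1.e-04 -1.e+00] q7 2.24
[ 0.17 -0.02  0.04]
```

Call:
send_rows(targets=[[0.5,0,0,-0.004,0,0,0],[0.5,0,0,-0.012,0,0,0],[0.5,0,0,-0.025,0,0,0],[0.5,0,0,-0.045,0,0,0],[0.5,0,0,-0.07,0,0,0],[0.5,0,0,-0.095,0,0,0],[0.5,0,0,-0.11,0,0,0],[0.5,0,0,-0.11,0,0,0]])

```text
time: 11.0
ee_pos: [0.5021, -0.2229, 0.3537]
tcp_rot: [[-1.0, 0.0, 0.005], [0.0, 1.0, -0.001], [-0.005, -0.001, -1.0]]
contact_force: [0.1, -0.7, -2.6]
width: 0.0297
```

Run:
```python
from st import *
s=st();print(np.round(s['wrist_torque'],2));snap('wrist','w13');st()
```

```text
t 11.0 pos [ 0.5021 -0.2229  0.3537] F [ 0.1 -0.7 -2.6] w 0.0297 yawerr -0.0001 zax [ 0.0052 -0.0013 -1.    ] q7 2.15
[-0.01 -0.01  0.  ]
t 11.05 pos [ 0.5018 -0.2225  0.3517] F [ 0.7  0.9 -3. ] w 0.0294 yawerr 0.0002 zax [ 3.3e-03 -6.0e-04 -1.0e+00] q7 2.15
```

View pics/w13.png

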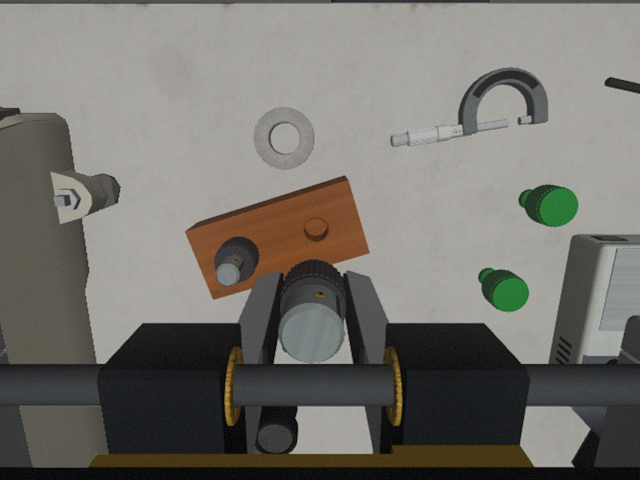

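The gauge is in hand and the pocket at (316,230) is empty. Moving over the coupler.

Call:
send_rows(targets=[[0.5,-0.006,0.038,0,0,0,0],[0.5,-0.013,0.077,0,0,0,0],[0.5,-0.02,0.116,0,0,0,0],[0.5,-0.027,0.155,0,0,0,0],[0.5,-0.034,0.194,0,0,0,0],[0.5,-0.04,0.23,0,0,0,0],[0.5,-0.044,0.262,0,0,0,0],[0.5,-0.046,0.28,0,0,0,0]])

```text
time: 11.72
ee_pos: [0.5474, 0.0618, 0.3486]
tcp_rot: [[-1.0, -0.004, -0.002], [-0.004, 1.0, 0.0], [0.002, 0.001, -1.0]]
contact_force: [0.4, 1.1, -3.2]
width: 0.0298
```

Call:
send_rows(targets=[[0.5,0,0.0035,0,0,0,0],[0.5,0,0.0035,0,0,0,0],[0.5,0,0.0035,0,0,0,0],[0.5,0,0.0035,0,0,0,0],[0.5,0,0.0035,0,0,0,0]])

```text
time: 12.13
ee_pos: [0.5475, 0.0599, 0.3495]
tcp_rot: [[-1.0, 0.002, -0.0], [0.002, 1.0, -0.0], [0.0, -0.0, -1.0]]
contact_force: [-0.2, 0.4, -1.9]
width: 0.0292
```

Run:
```python
from st import *
s=st()
im,d,P=snap('wrist','w14');T=P['T'];p=[P['vfov'],P['cx'],P['cy']];X=cloud(d,T,p);s=st()
q=sel(X,d,265,360,240,365,.15,.22);print(np.percentile(q[:,2],[5,50,95]))
t=q[q[:,2]>np.percentile(q[:,2],70)-.003];print('head',circ(t),np.median(t[:,2]),len(t))
hsv=cv2.cvtColor(im,cv2.COLOR_RGB2HSV)
m=(hsv[...,0]>12)&(hsv[...,0]<32)&(hsv[...,1]>110);m[:200]=0;m[300:]=0;m[:,270:][:,90:]=0;m[:,:270]=0
q=X[m&(d>0)]; zr=np.median(q[:,2]); q=q[abs(q[:,2]-zr)<.003];print('rim',len(q),circ(q),zr)
```

```text
t 12.13 pos [0.5475 0.0599 0.3495] F [-0.2  0.4 -1.9] w 0.0292 yawerr -0.0017 zax [-2.e-04 -4.e-04 -1.e+00] q7 1.58
t 12.18 pos [0.5476 0.0601 0.3496] F [ 0.7 -1.  -2.3] w 0.0296 yawerr -0.0014 zax [-1.e-04 -3.e-04 -1.e+00] q7 1.58
[0.15756683 0.19440419 0.20712145]
head [543.79  59.88  18.25] 0.1977558163401926 4095
rim 620 [548.63  61.23  14.08] 0.0842121130506103
```

View pics/w14.png

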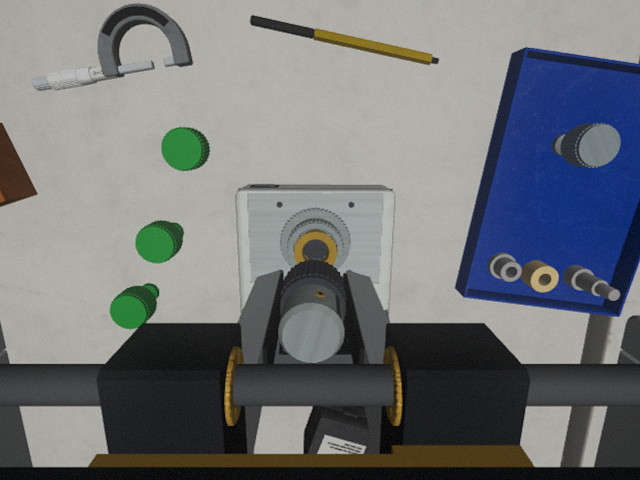

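```bash
cat > fit.py <<'E'
from st import *
def gauge(fn,tcp):
    im,d,T,p=load(fn);X=cloud(d,T,p)
    m=np.zeros(d.shape,bool);m[255:366,281:344]=1;m&=(d>0);q=X[m]-tcp
    zt=np.median(q[(q[:,2]>-.156)&(q[:,2]<-.148)][:,2])
    t=q[abs(q[:,2]-zt)<.0015]; t=t[abs(t[:,1])<.016]
    print('top z rel',zt,'hull',circ(t),len(t))
    h=q[(q[:,2]<zt-.003)&(q[:,2]>zt-.023)]; g=q[(q[:,2]<zt-.027)&(q[:,2]>zt-.048)]
    for n,a,r in (('head',h,.013),('grip',g,.015)):
        a=a[(a[:,0]<.0)&(abs(a[:,1])<r*.8)]
        f=lambda x:np.hypot(a[:,0]-x[0]-x[2]*(a[:,2]-a[:,2].mean()),a[:,1]-x[1])-r
        s=least_squares(f,[0,0,0],loss='soft_l1',f_scale=.001);print(n,len(a),'xy at mid mm',np.round(s.x[:2]*1000,2),'tilt x',round(s.x[2],4),'zmid',a[:,2].mean())
E
python3 - <<'E'
from fit import *
gauge('w14',np.array([.5475,.060,.3495]))
E
```

```text
top z rel -0.1519485860548142 hull [ 0.15 -0.73 12.39] 2750
head 913 xy at mid mm [ 0.91 -0.71] tilt x 0.0003 zmid -0.16359706846279956
grip 772 xy at mid mm [ 0.38 -0.23] tilt x 0.0089 zmid -0.18803612136213715
```

Call:
send_rows(targets=[[0.5,-0.0006,0.0013,0.01,0,0,0],[0.5,-0.0006,0.0013,0.025,0,0,0],[0.5,-0.0006,0.0013,0.033,0,0,0],[0.5,-0.0006,0.0013,0.035,0,0,0],[0.5,-0.0006,0.0013,0.035,0,0,0],[0.5,-0.0006,0.0013,0.035,0,0,0]])

```text
time: 12.68
ee_pos: [0.5484, 0.0624, 0.3148]
tcp_rot: [[-1.0, 0.0, 0.0], [0.0, 1.0, -0.0], [-0.0, -0.0, -1.0]]
contact_force: [-0.5, 0.4, -3.0]
width: 0.0299
```

Run:
```python
from fit import *
s=st();print(np.round(s['wrist_torque'],2));im,d,P=snap('wrist','w15');s2=st()
gauge('w15',np.array(s['ee_pos']))
cv2.imwrite('pics/w15c.png',cv2.resize(im[180:380,220:410,::-1],None,fx=3,fy=3,interpolation=cv2.INTER_CUBIC))
```

```text
t 12.68 pos [0.5484 0.0624 0.3148] F [-0.5  0.4 -3. ] w 0.0299 yawerr -0.0 zax [ 1.e-04 -2.e-04 -1.e+00] q7 1.6
[ 0.04  0.04 -0.01]
t 12.73 pos [0.5484 0.0624 0.3151] F [-0.2  0.5 -2.6] w 0.0293 yawerr 0.0001 zax [ 6.e-04  0.e+00 -1.e+00] q7 1.6
top z rel -0.15198388645013372 hull [ 0.26 -0.61 12.44] 2748
head 909 xy at mid mm [ 0.89 -0.57] tilt x 0.0002 zmid -0.1636557395394115
grip 778 xy at mid mm [ 0.41 -0.07] tilt x 0.0093 zmid -0.18800745644528294
```

View pics/w15c.png

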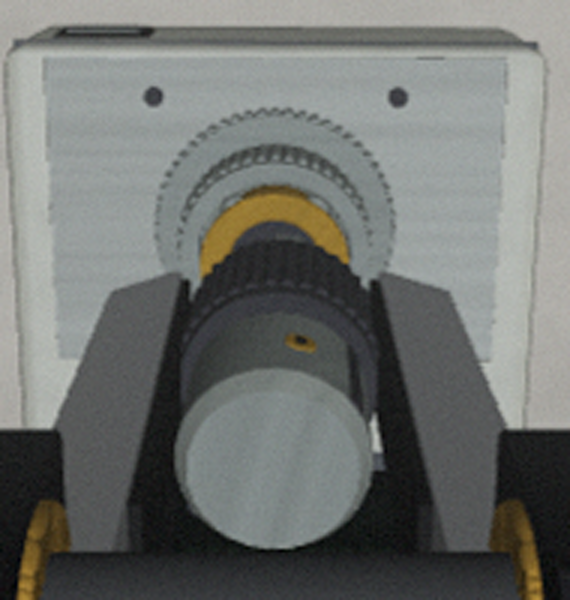

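Call:
send_rows(targets=[[0.5,0.0003,-0.0009,0,0,0,0],[0.5,0.0003,-0.0009,0.001,0,0,0],[0.5,0.0003,-0.0009,0.002,0,0,0],[0.5,0.0003,-0.0009,0.003,0,0,0],[0.5,0.0003,-0.0009,0.0035,0,0,0],[0.5,0.0003,-0.0009,0.004,0,0,0],[0.5,0.0003,-0.0009,0.0045,0,0,0]])

```text
time: 13.32
ee_pos: [0.5479, 0.0616, 0.3101]
tcp_rot: [[-1.0, -0.0, -0.0], [-0.0, 1.0, -0.0], [0.0, -0.0, -1.0]]
contact_force: [0.7, -0.2, -2.9]
width: 0.0292
```

Call:
send_rows(targets=[[0.5,0,0,0.0005,0,0,0],[0.5,0,0,0.0008,0,0,0],[0.5,0,0,0.001,0,0,0]])

```text
time: 13.57
ee_pos: [0.5479, 0.0616, 0.3091]
tcp_rot: [[-1.0, -0.0, -0.0], [-0.0, 1.0, -0.0], [0.0, -0.0, -1.0]]
contact_force: [-0.4, 0.5, -2.7]
width: 0.0293
```

Call:
send_rows(targets=[[0.5,0,0,0.0004,0,0,0],[0.5,0,0,0.0008,0,0,0],[0.5,0,0,0.001,0,0,0]])

```text
time: 13.82
ee_pos: [0.5479, 0.0616, 0.3081]
tcp_rot: [[-1.0, -0.0, -0.0], [-0.0, 1.0, -0.0], [0.0, -0.0, -1.0]]
contact_force: [0.3, 0.1, -2.1]
width: 0.0295
```

Run:
```python
from st import *
s=st();print(np.round(s['wrist_torque'],2))
```

```text
t 13.82 pos [0.5479 0.0616 0.3081] F [ 0.3  0.1 -2.1] w 0.0295 yawerr 0.0002 zax [-0.e+00 -1.e-04 -1.e+00] q7 1.61
[-0.01 -0.06 -0.03]
```

Call:
send_rows(targets=[[0.5,0,0,0.0004,0,0,0],[0.5,0,0,0.0008,0,0,0],[0.5,0,0,0.001,0,0,0]])

```text
time: 14.07
ee_pos: [0.5479, 0.0615, 0.3071]
tcp_rot: [[-1.0, -0.0, 0.0], [-0.0, 1.0, -0.0], [-0.0, -0.0, -1.0]]
contact_force: [-0.8, -0.8, -1.3]
width: 0.0295
```

Call:
send_rows(targets=[[0.5,0,0,0.0004,0,0,0],[0.5,0,0,0.0008,0,0,0],[0.5,0,0,0.001,0,0,0]])

```text
time: 14.32
ee_pos: [0.5479, 0.0615, 0.3061]
tcp_rot: [[-1.0, -0.0, 0.0], [-0.0, 1.0, -0.0], [-0.0, -0.0, -1.0]]
contact_force: [0.7, -0.6, -2.0]
width: 0.0295
```

Run:
```python
from st import *
s=st();print(np.round(s['wrist_torque'],2))
```

```text
t 14.32 pos [0.5479 0.0615 0.3061] F [ 0.7 -0.6 -2. ] w 0.0295 yawerr 0.0001 zax [ 0.e+00 -2.e-04 -1.e+00] q7 1.61
[-0.37 -0.02 -0.01]
```

Call:
send_rows(targets=[[0.5,0,-0.0004,0.0003,0,0,0],[0.5,0,-0.0004,0.0006,0,0,0],[0.5,0,-0.0004,0.001,0,0,0]])

```text
time: 14.57
ee_pos: [0.5479, 0.0613, 0.3051]
tcp_rot: [[-1.0, -0.0, -0.0], [-0.0, 1.0, 0.0], [0.0, 0.0, -1.0]]
contact_force: [-0.1, -0.3, -2.2]
width: 0.0295
```

Run:
```python
from st import *
s=st();print(np.round(s['wrist_torque'],2));im,d,P=snap('wrist','w16')
cv2.imwrite('pics/w16c.png',cv2.resize(im[180:380,220:410,::-1],None,fx=3,fy=3,interpolation=cv2.INTER_CUBIC))
s=st();print(np.round(s['wrist_torque'],2))
```

```text
t 14.57 pos [0.5479 0.0613 0.3051] F [-0.1 -0.3 -2.2] w 0.0295 yawerr 0.0003 zax [-0.  0. -1.] q7 1.61
[-0.02  0.02  0.02]
t 14.62 pos [0.5479 0.0613 0.305 ] F [-0.5  0.  -2.7] w 0.0291 yawerr 0.0003 zax [-2.e-04 -0.e+00 -1.e+00] q7 1.61
[-0.04  0.01 -0.01]
```

View pics/w16c.png

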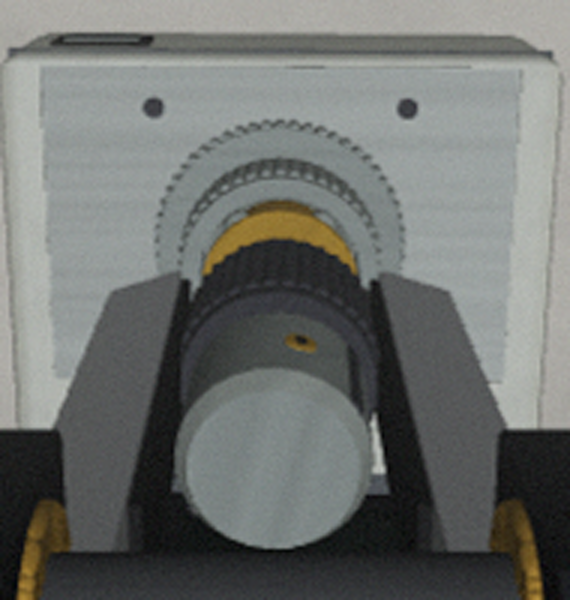

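The shank is free in the bore with almost no side load. I'll keep going down towards the piston.

Call:
send_rows(targets=[[0.5,0,0,0.0007,0,0,0],[0.5,0,0,0.0014,0,0,0],[0.5,0,0,0.002,0,0,0],[0.5,0,0,0.002,0,0,0]])

```text
time: 14.95
ee_pos: [0.5479, 0.0612, 0.303]
tcp_rot: [[-1.0, -0.0, -0.0], [-0.0, 1.0, -0.0], [0.0, -0.0, -1.0]]
contact_force: [1.0, -0.4, -2.5]
width: 0.0296
```

Call:
send_rows(targets=[[0.5,0,0,0.0007,0,0,0],[0.5,0,0,0.0014,0,0,0],[0.5,0,0,0.002,0,0,0],[0.5,0,0,0.002,0,0,0]])

```text
time: 15.28
ee_pos: [0.5479, 0.0612, 0.301]
tcp_rot: [[-1.0, -0.0, -0.0], [-0.0, 1.0, -0.0], [0.0, -0.0, -1.0]]
contact_force: [-0.0, -1.2, -3.2]
width: 0.0295
```

Run:
```python
from st import *
s=st();print(np.round(s['wrist_torque'],2))
```

```text
t 15.28 pos [0.5479 0.0612 0.301 ] F [-0.  -1.2 -3.2] w 0.0295 yawerr 0.0002 zax [-2.e-04 -2.e-04 -1.e+00] q7 1.61
[-0.01 -0.08 -0.02]
```

Raising the grip to 50 N for the press.

Call:
send_rows(targets=[[0.5,0,0,0,0,0,0],[0.5,0,0,0.0007,0,0,0],[0.5,0,0,0.0014,0,0,0],[0.5,0,0,0.002,0,0,0],[0.5,0,0,0.0027,0,0,0],[0.5,0,0,0.0034,0,0,0],[0.5,0,0,0.004,0,0,0]], force=50)

```text
time: 15.87
ee_pos: [0.5482, 0.0611, 0.2977]
tcp_rot: [[-1.0, -0.0, 0.001], [-0.0, 1.0, 0.0], [-0.001, 0.0, -1.0]]
contact_force: [-4.1, -0.7, 11.6]
width: 0.0291
```

Call:
send_rows(targets=[[0.5,0,0,0.0007,0,0,0],[0.5,0,0,0.0014,0,0,0],[0.5,0,0,0.002,0,0,0],[0.5,0,0,0.002,0,0,0]])

```text
time: 16.2
ee_pos: [0.5481, 0.061, 0.2956]
tcp_rot: [[-1.0, -0.0, 0.001], [-0.0, 1.0, -0.0], [-0.001, -0.0, -1.0]]
contact_force: [-1.7, -1.0, 5.0]
width: 0.029
```

Run:
```python
from st import *
s=st();print(np.round(s['wrist_torque'],2))
```

```text
t 16.2 pos [0.5481 0.061  0.2956] F [-1.7 -1.   5. ] w 0.029 yawerr 0.0 zax [ 7.e-04 -0.e+00 -1.e+00] q7 1.62
[-0.32  0.44 -0.  ]
```

Call:
send_rows(targets=[[0.5,0.0003,-0.0002,0.0007,0,0,0],[0.5,0.0003,-0.0002,0.0014,0,0,0],[0.5,0.0003,-0.0002,0.002,0,0,0],[0.5,0.0003,-0.0002,0.002,0,0,0]])

```text
time: 16.53
ee_pos: [0.548, 0.0609, 0.2939]
tcp_rot: [[-1.0, -0.0, 0.001], [-0.0, 1.0, 0.0], [-0.001, 0.0, -1.0]]
contact_force: [-2.3, -0.6, 10.1]
width: 0.0293
```

Run:
```python
from st import *
s=st();print(np.round(s['wrist_torque'],2))
```

```text
t 16.53 pos [0.548  0.0609 0.2939] F [-2.3 -0.6 10.1] w 0.0293 yawerr 0.0 zax [ 1.4e-03  3.0e-04 -1.0e+00] q7 1.62
[-0.2   0.48 -0.02]
```

Call:
send_rows(targets=[[0.5,0,0,0.0005,0,0,0],[0.5,0,0,0.001,0,0,0],[0.5,0,0,0.0015,0,0,0],[0.5,0,0,0.0015,0,0,0]])

```text
time: 16.87
ee_pos: [0.548, 0.0609, 0.2924]
tcp_rot: [[-1.0, -0.0, 0.001], [-0.0, 1.0, 0.0], [-0.001, 0.0, -1.0]]
contact_force: [-2.1, -0.2, 9.1]
width: 0.0289
```

Run:
```python
from st import *
s=st();print(np.round(s['wrist_torque'],2))
```

```text
t 16.87 pos [0.548  0.0609 0.2924] F [-2.1 -0.2  9.1] w 0.0289 yawerr 0.0001 zax [ 1.3e-03  4.0e-04 -1.0e+00] q7 1.62
[-0.12  0.39  0.  ]
```

Call:
send_rows(targets=[[0.5,0,0,0.0005,0,0,0],[0.5,0,0,0.001,0,0,0],[0.5,0,0,0.0015,0,0,0],[0.5,0,0,0.0015,0,0,0]])

```text
time: 17.2
ee_pos: [0.5479, 0.061, 0.2907]
tcp_rot: [[-1.0, -0.0, 0.001], [-0.0, 1.0, 0.0], [-0.001, 0.0, -1.0]]
contact_force: [-1.7, -0.3, 7.1]
width: 0.0292
```

Call:
send_rows(targets=[[0.5,0,0,0.0005,0,0,0],[0.5,0,0,0.001,0,0,0],[0.5,0,0,0.001,0,0,0]])

```text
time: 17.45
ee_pos: [0.548, 0.061, 0.2897]
tcp_rot: [[-1.0, -0.0, 0.001], [-0.0, 1.0, 0.0], [-0.001, 0.0, -1.0]]
contact_force: [-1.3, -0.6, 7.8]
width: 0.0295
```

Run:
```python
from st import *
s=st();print(np.round(s['wrist_torque'],2));im,d,P=snap('wrist','w17')
cv2.imwrite('pics/w17c.png',cv2.resize(im[180:380,220:410,::-1],None,fx=3,fy=3,interpolation=cv2.INTER_CUBIC))
```

```text
t 17.45 pos [0.548  0.061  0.2897] F [-1.3 -0.6  7.8] w 0.0295 yawerr 0.0002 zax [ 1.2e-03  2.0e-04 -1.0e+00] q7 1.62
[-0.09  0.34 -0.04]
```

View pics/w17c.png

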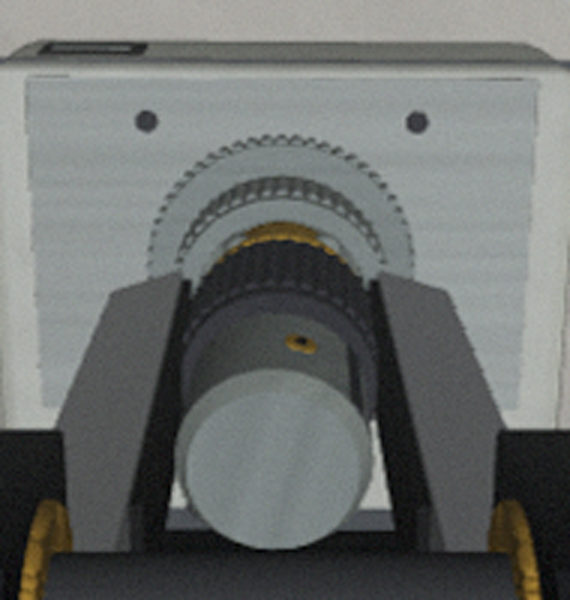

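Shoulder is near the rim. I'll switch to half-millimetre steps.

Call:
send_rows(targets=[[0.5,0,0,0.0003,0,0,0],[0.5,0,0,0.0006,0,0,0],[0.5,0,0,0.0006,0,0,0]])

```text
time: 17.75
ee_pos: [0.548, 0.061, 0.2892]
tcp_rot: [[-1.0, -0.0, 0.001], [-0.0, 1.0, 0.0], [-0.001, 0.0, -1.0]]
contact_force: [-1.9, -0.5, 9.3]
width: 0.0291
```

Call:
send_rows(targets=[[0.5,0,0,0.0002,0,0,0],[0.5,0,0,0.0005,0,0,0],[0.5,0,0,0.0005,0,0,0]])

```text
time: 18.0
ee_pos: [0.548, 0.061, 0.2887]
tcp_rot: [[-1.0, -0.0, 0.001], [-0.0, 1.0, 0.0], [-0.001, 0.0, -1.0]]
contact_force: [-1.5, -0.2, 7.9]
width: 0.0292
```

Run:
```python
from st import *
s=st();print(np.round(s['wrist_torque'],2));im,d,P=snap('wrist','w18')
T=P['T'];p=[P['vfov'],P['cx'],P['cy']];X=cloud(d,T,p)
# flange ring height via depth: region just above knurl ring
q=sel(X,d,285,340,222,262,.052,.075);print(np.histogram(q[:,2],bins=np.arange(.052,.076,.002)))
```

```text
t 18.0 pos [0.548  0.061  0.2887] F [-1.5 -0.2  7.9] w 0.0292 yawerr 0.0002 zax [ 1.3e-03  3.0e-04 -1.0e+00] q7 1.62
[-0.18  0.47 -0.01]
(array([  0,   0,   2,  35, 164, 588,  29,  55,  76, 117,  73]), array([0.052, 0.054, 0.056, 0.058, 0.06 , 0.062, 0.064, 0.066, 0.068,
       0.07 , 0.072, 0.074]))
```

Run:
```python
from fit import *
gauge('w17',np.array([.548,.061,.2897]));gauge('w18',np.array([.548,.061,.2887]))
```

```text
top z rel -0.15189674047701096 hull [ 0.31 -0.59 12.32] 2737
head 929 xy at mid mm [ 1.12 -0.49] tilt x 0.0041 zmid -0.16349435351566727
grip 778 xy at mid mm [ 0.56 -0.03] tilt x 0.0106 zmid -0.1878325852357117
top z rel -0.15191280863706827 hull [ 0.33 -0.44 12.47] 2719
head 930 xy at mid mm [ 1.17 -0.52] tilt x 0.0042 zmid -0.1635416047082618
grip 789 xy at mid mm [ 0.59 -0.05] tilt x 0.012 zmid -0.18787431353820247
```

Call:
send_rows(targets=[[0.5,0,0,0.0002,0,0,0],[0.5,0,0,0.0005,0,0,0],[0.5,0,0,0.0005,0,0,0]])

```text
time: 18.3
ee_pos: [0.548, 0.061, 0.2882]
tcp_rot: [[-1.0, -0.0, 0.001], [-0.0, 1.0, 0.0], [-0.001, 0.0, -1.0]]
contact_force: [-1.8, -0.1, 8.4]
width: 0.0291
```

Call:
send_rows(targets=[[0.5,0,0,0.0002,0,0,0],[0.5,0,0,0.0004,0,0,0],[0.5,0,0,0.0004,0,0,0]])

```text
time: 18.55
ee_pos: [0.548, 0.0609, 0.2878]
tcp_rot: [[-1.0, -0.0, 0.001], [-0.0, 1.0, 0.0], [-0.001, 0.0, -1.0]]
contact_force: [-2.1, -0.5, 8.8]
width: 0.0293
```

No slip in the grip. Continuing.

Call:
send_rows(targets=[[0.5,0,0,0.0002,0,0,0],[0.5,0,0,0.0004,0,0,0],[0.5,0,0,0.0004,0,0,0]])

```text
time: 18.8
ee_pos: [0.548, 0.061, 0.2875]
tcp_rot: [[-1.0, -0.0, 0.001], [-0.0, 1.0, 0.0], [-0.001, 0.0, -1.0]]
contact_force: [-1.9, -1.2, 10.5]
width: 0.0294
```

Call:
send_rows(targets=[[0.5,0,0,0.0002,0,0,0],[0.5,0,0,0.0004,0,0,0],[0.5,0,0,0.0004,0,0,0]])

```text
time: 19.05
ee_pos: [0.548, 0.061, 0.2873]
tcp_rot: [[-1.0, -0.0, 0.001], [-0.0, 1.0, 0.0], [-0.001, 0.0, -1.0]]
contact_force: [-2.8, -0.8, 13.9]
width: 0.0288
```

```bash
cat > fl.py <<'E'
from st import *
s=st();print(np.round(s['wrist_torque'],2));im,d,P=snap('wrist','w19')
T=P['T'];p=[P['vfov'],P['cx'],P['cy']];X=cloud(d,T,p)
q=sel(X,d,285,340,222,262,.052,.075);print(np.histogram(q[:,2],bins=np.arange(.056,.076,.002))[0])
E
python3 fl.py
```

```text
t 19.05 pos [0.548  0.061  0.2873] F [-2.8 -0.8 13.9] w 0.0288 yawerr 0.0002 zax [ 1.3e-03  5.0e-04 -1.0e+00] q7 1.62
[-0.16  0.84 -0.03]
[  0   0  10  54 502 253  32  55 103]
```

Run:
```python
from st import *
st()
for fn in ('w18','w19'):
    im,d,T,p=load(fn);X=cloud(d,T,p)
    q=sel(X,d,285,340,222,240,.052,.075);print(fn,np.median(q[:,2]),len(q))
a=np.hstack([cv2.resize(load(f)[0][190:300,240:390],None,fx=2.6,fy=2.6,interpolation=cv2.INTER_CUBIC) for f in ('w18','w19')])
cv2.imwrite('pics/cmp.png',a[:,:,::-1])
```

```text
t 19.1 pos [0.548  0.0609 0.2873] F [-2.7  0.2 13.6] w 0.0289 yawerr 0.0002 zax [ 1.5e-03  4.0e-04 -1.0e+00] q7 1.62
w18 0.0625149170084571 589
w19 0.06546648640470668 497
```

View pics/cmp.png

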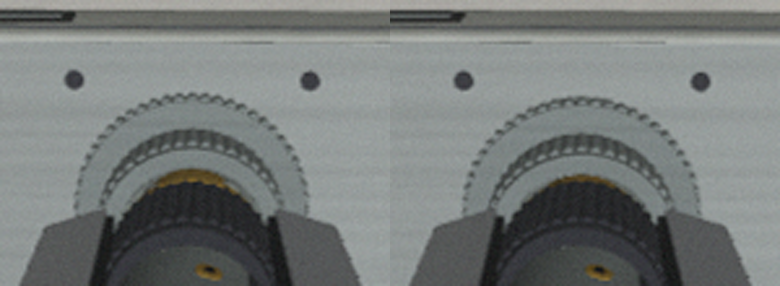

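Run:
```python
from st import *
im,d,P=snap('wrist','w20');X=cloud(d,P['T'],[P['vfov'],P['cx'],P['cy']])
q=sel(X,d,285,340,222,240,.052,.075);print(np.median(q[:,2]),len(q)); st()
for fn,v in (('w2',(240,268)),('w3',(230,262)),('w4',(232,262)),('w9',(240,270)),('w14',(205,230))):
    im,d,T,p=load(fn);X=cloud(d,T,p);q=sel(X,d,285,340,*v,.055,.072);h=np.histogram(q[:,2],bins=np.arange(.055,.0725,.001))[0];k=h.argmax();print(fn,.055+.001*k,np.median(q[abs(q[:,2]-.0555-.001*k)<.0015][:,2]))
    dk=sel(X,d,285,340,225,330,.04,.054);print('  deck',np.median(dk[:,2]) if len(dk) else '')
```

```text
0.06538165009605929 498
t 19.15 pos [0.548  0.061  0.2873] F [-2.6 -1.2 13.9] w 0.0293 yawerr 0.0002 zax [ 1.5e-03  5.0e-04 -1.0e+00] q7 1.62
w2 0.066 0.06627770580407583
  deck 0.0486784257218692
w3 0.066 0.06634848387586822
  deck 0.04922296626170876
w4 0.058 0.05867892691494131
  deck 0.04913850130527937
w9 0.061 0.06157796831310977
  deck 0.048689027034129334
w14 0.061 0.06158829276077854
  deck 0.04920477587777877
```

Run:
```python
from st import *
for fn in ('w16','w17','w18','w19','w20'):
    im,d,T,p=load(fn);X=cloud(d,T,p);m=np.median(X[226:238,295:330,2]);dk=np.median(X[208:216,290:335,2])
    print(fn,m,'deck',dk)
```

```text
w16 0.062025567587741026 deck 0.04915855204391141
w17 0.06132733369520424 deck 0.049117248050228296
w18 0.062360634160621764 deck 0.049217220163485675
w19 0.06504729783420406 deck 0.04909917116698079
w20 0.06489210529357722 deck 0.04918315503694663
```

The sleeve is partly up (flange about 65.0 mm, against 66.3 forward and 61.5 held). A touch further.

Call:
send_rows(targets=[[0.5,0,0,0.0001,0,0,0],[0.5,0,0,0.0002,0,0,0],[0.5,0,0,0.0002,0,0,0]])

```text
time: 19.4
ee_pos: [0.5481, 0.0609, 0.2872]
tcp_rot: [[-1.0, -0.0, 0.001], [-0.0, 1.0, 0.001], [-0.001, 0.001, -1.0]]
contact_force: [-3.6, 0.4, 17.7]
width: 0.0291
```

```bash
cat > fl.py <<'E'
from st import *
import sys
s=st();print(np.round(s['wrist_torque'],2))
for k in range(2):
    im,d,P=snap('wrist',sys.argv[1]);X=cloud(d,P['T'],[P['vfov'],P['cx'],P['cy']])
    print(np.median(X[226:238,295:330,2]),np.median(X[208:216,290:335,2]))
E
python3 fl.py w21
```

```text
t 19.4 pos [0.5481 0.0609 0.2872] F [-3.6  0.4 17.7] w 0.0291 yawerr 0.0001 zax [ 1.5e-03  6.0e-04 -1.0e+00] q7 1.62
[-0.21  1.05  0.  ]
0.0650403045885505 0.049208716490428225
0.06505362930105438 0.049102572737871386
```

The stiffness has risen, so the shoulder is on the rim. I'll ease off and check the lock.

Call:
send_rows(targets=[[0.5,0,0,-0.0004,0,0,0],[0.5,0,0,-0.0009,0,0,0],[0.5,0,0,-0.0012,0,0,0],[0.5,0,0,-0.0012,0,0,0]])

```text
time: 19.83
ee_pos: [0.5479, 0.061, 0.2879]
tcp_rot: [[-1.0, -0.0, 0.001], [-0.0, 1.0, 0.0], [-0.001, 0.0, -1.0]]
contact_force: [-0.8, 0.1, 6.2]
width: 0.0293
```

```bash
python3 fl.py w22
```

```text
t 19.83 pos [0.5479 0.061  0.2879] F [-0.8  0.1  6.2] w 0.0293 yawerr 0.0002 zax [ 1.1e-03  2.0e-04 -1.0e+00] q7 1.62
[-0.13  0.19  0.02]
0.06515359803554244 0.04908800341383687
0.0652528847163378 0.04923004868732868
```

Call:
send_rows(targets=[[0.5,0,0,-0.0004,0,0,0],[0.5,0,0,-0.0008,0,0,0],[0.5,0,0,-0.0008,0,0,0]])

```text
time: 20.18
ee_pos: [0.5478, 0.061, 0.2883]
tcp_rot: [[-1.0, -0.0, 0.001], [-0.0, 1.0, 0.0], [-0.001, 0.0, -1.0]]
contact_force: [1.8, 0.1, 0.7]
width: 0.0291
```

```bash
python3 fl.py w23
python3 - <<'E'
from h import *
im=load('w23')[0];cv2.imwrite('pics/w23c.png',cv2.resize(im[180:380,220:410,::-1],None,fx=3,fy=3,interpolation=cv2.INTER_CUBIC))
E
```

```text
t 20.18 pos [0.5478 0.061  0.2883] F [1.8 0.1 0.7] w 0.0291 yawerr 0.0002 zax [ 6.e-04  0.e+00 -1.e+00] q7 1.62
[ 0.01 -0.42 -0.01]
0.0650443164059379 0.049118887862900154
0.06519265480686773 0.04907647237425332
```

View pics/w23c.png

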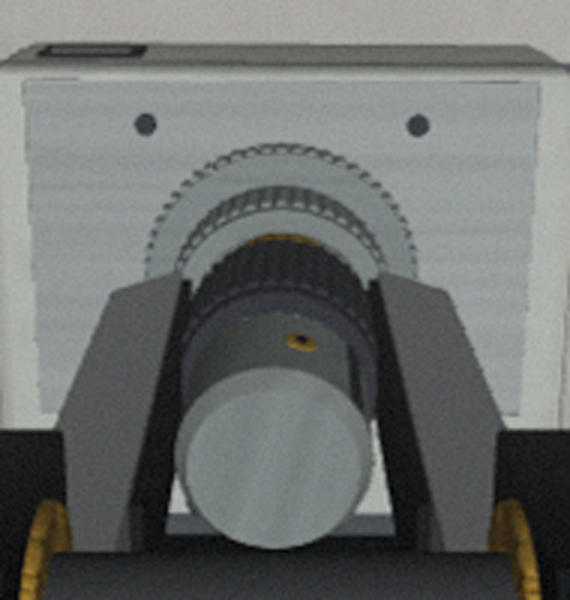

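The upward load fell from 9 N to about 3 N within 0.4 mm, so the lock is holding the gauge. I'll release and rise to look.

Call:
send_rows(targets=[[0.3,0,0,0,0,0,0],[0.0,0,0,0,0,0,0],[-0.1,0,0,0,0,0,0],[-0.1,0,0,0,0,0,0],[-0.1,0,0,-0.02,0,0,0],[-0.1,0,0,-0.05,0,0,0],[-0.1,0.02,0,-0.08,0,0,0],[-0.1,0.037,0,-0.11,0,0,0]])

```text
time: 20.95
ee_pos: [0.51, 0.0607, 0.3989]
tcp_rot: [[-1.0, 0.0, -0.001], [0.0, 1.0, -0.001], [0.001, -0.001, -1.0]]
contact_force: [0.3, -0.2, 0.5]
width: 0.0519
```

Call:
send_rows(targets=[[-0.1,0,0,0,0,0,0],[-0.1,0,0,0,0,0,0]])

```text
time: 21.12
ee_pos: [0.5103, 0.0611, 0.3996]
tcp_rot: [[-1.0, -0.001, 0.003], [-0.001, 1.0, 0.002], [-0.003, 0.002, -1.0]]
contact_force: [-0.8, 0.6, -0.0]
width: 0.0515
```

Run:
```python
from st import *
s=st();im,d,P=snap('wrist','w24');X=cloud(d,P['T'],[P['vfov'],P['cx'],P['cy']])
snap('top','t24')
cv2.imwrite('pics/w24c.png',cv2.resize(im[180:380,220:410,::-1],None,fx=3,fy=3,interpolation=cv2.INTER_CUBIC))
R=np.hypot(X[...,0]-.5487,X[...,1]-.0612)
def md(lo,hi,z0,z1,xmax=.54):
    m=(R>lo)&(R<hi)&(d>0)&(X[...,2]>z0)&(X[...,2]<z1)&(X[...,0]<xmax);z=X[m][:,2];h,e=np.histogram(z,bins=np.arange(z0,z1,.001));k=h.argmax();return np.median(z[abs(z-e[k]-.0005)<.0015]),len(z)
print('flange',md(.0205,.0245,.055,.075),'deck',md(.03,.04,.04,.055),'top',md(0,.012,.12,.15,.7))
m=(R<.02)&(X[...,2]>.1305)&(X[...,2]<.14)&(d>0);print('head',circ(X[m]))
im,d,T,p=load('w2');X=cloud(d,T,p);R=np.hypot(X[...,0]-.5487,X[...,1]-.0612);print('w2 flange',md(.0205,.0245,.055,.075))
im,d,T,p=load('w9');X=cloud(d,T,p);R=np.hypot(X[...,0]-.5487,X[...,1]-.0612);print('w9 flange',md(.0205,.0245,.055,.075))
```

```text
t 21.12 pos [0.5103 0.0611 0.3996] F [-0.8  0.6 -0. ] w 0.0515 yawerr 0.0007 zax [ 0.0027  0.0016 -1.    ] q7 1.52
flange (np.float64(0.06611302476352432), 291) deck (np.float64(0.04915935556316184), 1137) top (np.float64(0.13654325051526617), 883)
head [548.36  61.66  13.01]
w2 flange (np.float64(0.06634066503330371), 314)
w9 flange (np.float64(0.06160166554029828), 309)
```

View pics/w24c.png

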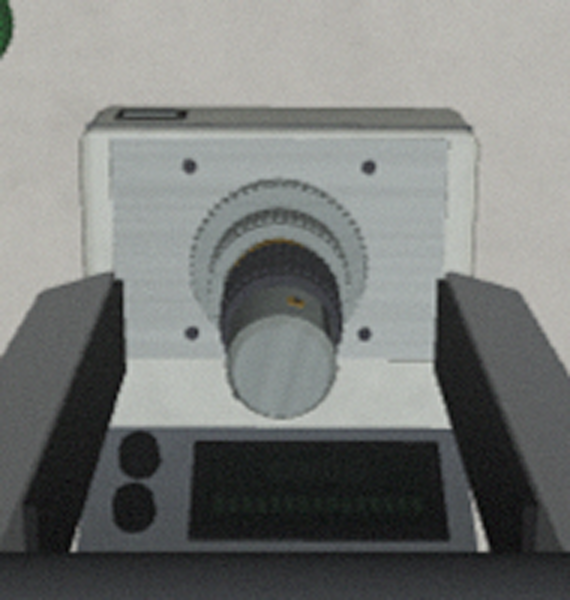

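Run:
```python
from h import *
im,d,T,p=load('t24');X=cloud(d,T,p)
q=sel(X,d,150,245,265,345,.035,.06);print('blank',len(q),np.round(q.mean(0),4))
cv2.imwrite('pics/t24c.png',cv2.resize(im[200:360,140:340,::-1],None,fx=3.5,fy=3.5,interpolation=cv2.INTER_CUBIC))
```

```text
blank 201 [0.4792 0.263  0.0463]
```

View pics/t24c.png

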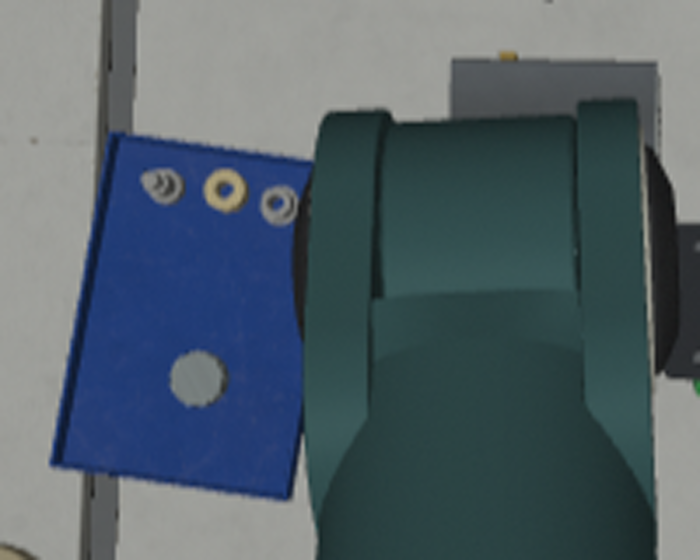

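The blank stands upright in the free part of the tray, with its top at (0.479, 0.263, 0.046). The samples are untouched, the gauge is locked and the gripper is clear. I'll hand it in.

```bash
python3 -c "
from h import *
print(sign_off())"
```

```text
the job is handed in; nothing more can be done
None
```

The job is done and handed in at about 21 s of the 67 s allowed. `sign_off()` gives no verdict, so these are my own last checks.

- **Blanking plug:** I pushed the sleeve back on its flange and the plug rose 11 mm. I then lifted it out and stood it upright in the free part of the blue tray. The last top view shows it there with the three samples untouched.
- **Larger gauge:** it is locked in the coupler. Its tip is about 21 mm below the mouth, and the head is within 1 mm of the axis and close to upright.
- **Sleeve:** its flange is at 66.1 mm, against 66.3 mm when forward at the start and 61.6 mm when held back.
- **Forces:** the largest wrist force while seating the gauge was about 18 N, or about 20 N with the gauge's weight. Most of that was the piston. I estimate at most about 9 N on the rim, but I could not measure rim force directly.
- **Measurements that disagreed:** a rough flange reading while I was pressing gave about 65.0 mm, as if the sleeve were 1 mm short. I put this down to mixed depth pixels, because the clear view after release gave 66.1 mm. The top and wrist cameras also differed by about 1 mm on the coupler axis, which I settled by feel.
- **Not re-checked:** I did not look at the smaller gauge or the loupe again at the end. The smaller gauge was still in its pocket after I took the larger one out.

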